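# Crisscross tightening of a lathe gear-case cover

## Robot

A 6-joint arm with a two-finger parallel gripper is mounted at the origin on the work surface. World frame = base frame: x ahead of the robot, y to its left, z up, the work surface at z = 0. Lengths are in m, angles in rad, forces in N, time in s.
With the tool pointing down it reaches from about 0.35 to 0.95 m from the base axis. Payload 17.4 kg.
Tool frame: the origin (TCP) lies midway between the tips of the shut fingers; the grasp point (between the pads) lies 19 mm behind it; z points along the fingers, y is the line along which they close (so a half turn about z gives the same grasp; the last joint's range is limited). The gripper opens to 93 mm and grips with 3 to 60 N. Pads are 15 mm wide; open, the fingers measure 128 mm over their backs; the gripper's body (75 mm by 188 mm) begins 65 mm behind the grasp point.
Start: joints at [-1.25, 0.116, 1.442, -0, 1.584, -0.038], TCP at [0.237, -0.632, 0.219] pointing down, gripper open.
Joint ranges: [-2.83, 2.83], [-0.83, 2.19], [0.07, 2.5], [-1.14, 4.28], [0.01, 3], [-2.97, 2.97]. Speed limits (rad/s): [1.89, 1.89, 2.22, 3.14, 3.14, 3.14].

## Interface

Orientations are given as a unit quaternion [w, x, y, z].
In Python, from workcell import * gives the robot as it stands.
- The arm moves only by the tool arm_command, never from a script. Its argument "series" is a list of rows, each an object of numbers: "dx", "dy", "dz": the shift along the tool's x, y, z each as a share of 0.12 m, from -1 to 1; "roll": the turn about the tool's z as a share of 180 degrees, from -1 to 1. In form: [{"dx": .., "dy": .., "dz": .., "roll": ..}, ...]. A call has 1 to 12 rows; each row shifts and turns the commanded pose from where the row before left it, along the tool's axes as they then stand; what a row does not reach is not made up. A row lasts 1/12 s, in which the tool goes at most 41.7 mm and 7.16 degrees, less where a joint would pass 70% of its speed; a pose out of reach is approached as far as the arm can. A call with a number of a shift or a turn outside -1 to 1 is refused whole. A call with a gripper value outside its range is refused whole. "grip" is the opening, from -1 (shut) to 1 (fully open), set as the call begins (left out, the last holds). The fingers move at their own pace and stop on an object; the grip force is fixed at half the most. Time passes only in rows, so rows that do not move let the fingers close. It gives the time, the measured TCP pose, the force, the opening and the grip force at its end, in the units of the state.
- read_state(): the state, without advancing time (a new reading comes with each control period).
- capture(name): name is "scene" or "top" or "wrist"; returns a dict with "image" (480x640x3 uint8, blue, green, red), "fx", "fy", "cx", "cy" (pixels), "camera_from_world" (4x4, takes a point from world to camera coordinates). Camera axes: x right, y down, z forward; pixel columns grow to the right and rows downward; lengths in m; the calibration is good to about 2 mm. A picture is of the moment at which its call begins. There is no depth.
- finish_job(): hands the job in; it is judged then, once.
The state is a dict: "time": time; "q": joint angles; "dq": joint speeds; "tau": joint torques, N m; "ee_pos": TCP position; "ee_rot": TCP orientation; "force": force on the tool from outside, world axes, zero at the start; "moment": the same for the moment, N m; "opening": finger opening in m; "finger_force": force on a finger pad.
Only numpy, scipy, OpenCV 4.12 (cv2) and the standard library are available. Lean on these libraries where they do the work, as an engineer would, in place of code of your own. Each camera call takes 0.05 s, during which the arm holds its last target. There are 200 camera calls.

## Task

Fasten the cover of the lathe's gear case with its four red T-bar knobs, turning them clockwise by feel in crisscross order (each second knob is the one diagonally opposite the first) in two passes: first turn each only until it lightly bears on the cover, about 0.1 newton metre, and when all four bear, go round crisscross again and bring each to about 0.3 newton metre. Do not over-tighten any, let go at the end, and leave everything else where it is.

Things in the scene. Friction and masses are not known exactly. Their poses are not given: they have to be found in the camera images.
- cover: The aluminium cover plate, 170 x 170 x 10 mm, lying loose in the rim on top of the green gear case of the hand crank lathe; origin at the centre of its underside, z up. Its top is 85 mm above the table and the four knobs stand at +-52 mm in x and y from its centre
- knob_a: Red T-bar knob at the -x +y corner (cover frame), diagonally opposite knob_c. All four are alike: origin on the screw axis at the underside of the foot, z up; bar 52 long (along this x when at rest), 14 thick, 18 high, 26 to 44 mm above the origin, with a 12 mm hub and a 44 mm wide, 6 mm high foot below. Clockwise from above tightens; the screw sinks 2 mm per radian
- knob_b: Red T-bar knob at the +x +y corner (cover frame), diagonally opposite knob_d. Same shape as knob_a. The gap under each foot differs, 0.2 to 1.9 mm at the start, so the bar first turns almost freely (0.02 N m) for 0.1 to 0.95 rad. The bar also floats 4 mm up and down on its hub, so lifting or leaning on it a little does not load the screw
- knob_c: Red T-bar knob at the +x -y corner (cover frame), diagonally opposite knob_a. Same shape as knob_a. Once the foot bears, the torque on the held bar climbs by about 0.35 N m per radian; 0.1 N m gives a clamping force of some 7 N, 0.3 N m some 23 N, 0.5 N m some 40 N (more when friction is low)
- knob_d: Red T-bar knob at the -x -y corner (cover frame), diagonally opposite knob_b. Same shape and feel as the others. The bar is sprung on its hub (1 N m per radian, up to 0.6 rad): when let go it springs back by that wind-up, while the screw stays where it was turned and keeps its clamping force
- crank_handle (a point): Middle of the wooden crank handle (22 mm thick, 60 long) on the lathe's left (+y) side, a bystander
- neck: Bystander: turned fig-wood puppet neck, 42 mm wide, 70 high, standing; origin under its centre
- hat: Bystander: small green-lacquered hat, brim 90 mm, 38 high; origin under its centre
- dowel_1: Bystander: bamboo dowel, 14 mm thick, 180 long along x, lying; origin under its middle
- dowel_2: Bystander: bamboo dowel, 14 mm thick, 180 long along x, lying; origin under its middle
- calliper: Bystander: brass calliper, 150 mm long along x, 7 high; origin under the middle of its beam
- wax: Bystander: amber jar of polishing wax, 60 mm wide, 70 high; origin under its centre
- mallet: Bystander: hammer lying along its x; origin under its middle

How it is judged:
By the outcome, as a careful person would: the job done as asked, in the order asked, and still so for the second after the job is handed in, with the robot touching nothing.
It also fails if it takes over 72 s, if anything falls off the work surface, if the arm or the gripper's body presses on something with over 40 N, if the wrist force passes 120 N, or if a joint passes its speed limit or range.

## Working session

There is one attempt and no reset: what is moved stays moved. The work goes in short steps, Python scripts to look and compute and a tool call to move; the robot and the scene stay as the last step left them, time stands still between calls to the robot, and variables do not carry over. Pictures are saved under pics/ and viewed, at most 10 in all, crops included, and the job is handed in when it is done.

Besides the shell and the picture viewer there is one more tool, called after ">>>" as name(argument=value, ...), one argument or row to a line, values as JSON. arm_command: Moves the arm, as the interface text tells. Shift numbers are shares of 0.12 m and turn numbers shares of 180 degrees, none past 1 either way. Its arguments: {"type":"object","properties":{"series":{"type":"array","items":{"type":"object","properties":{"dx":{"type":"number"},"dy":{"type":"number"},"dz":{"type":"number"},"roll":{"type":"number"}}}},"grip":{"type":"number"}},"required":["series"]}

```bash
ls; mkdir -p pics
python3 - <<'E'
from workcell import *
import cv2,numpy as np
for n in ["scene","top"]:
    c=capture(n); cv2.imwrite(f"pics/{n}0.png",c["image"])
    print(n,c["fx"],c["fy"],c["cx"],c["cy"],np.round(c["camera_from_world"],4).tolist())
s=read_state();print({k:np.round(v,3).tolist() for k,v in s.items()})
E
```

```text
pics
scene 480.5861084705405 480.5861084705405 320.3641272127944 236.52632251995053 [[-0.9036, 0.4281, 0.014, 0.4933], [0.341, 0.7389, -0.5811, -0.1066], [-0.2591, -0.5203, -0.8137, 1.3165], [0.0, 0.0, 0.0, 1.0]]
top 536.1345340117485 536.1345340117485 333.8835339202263 231.01326813503337 [[0.0191, -0.9998, 0.0108, -0.0473], [-0.9929, -0.0202, -0.1174, 0.5472], [0.1176, -0.0085, -0.993, 1.444], [0.0, 0.0, 0.0, 1.0]]
{'time': 0.1, 'q': [-1.25, 0.116, 1.442, -0.0, 1.584, -0.038], 'dq': [-0.001, -0.002, -0.002, -0.0, -0.001, -0.0], 'tau': [0.002, -72.29, -62.387, 0.078, 0.023, -0.0], 'ee_pos': [0.237, -0.632, 0.218], 'ee_rot': [-0.0, 0.984, 0.178, -0.0], 'force': [-0.558, 0.008, -0.057], 'moment': [0.011, 0.029, -0.011], 'finger_force': 0.0, 'opening': 0.093}
```

View pics/top0.png

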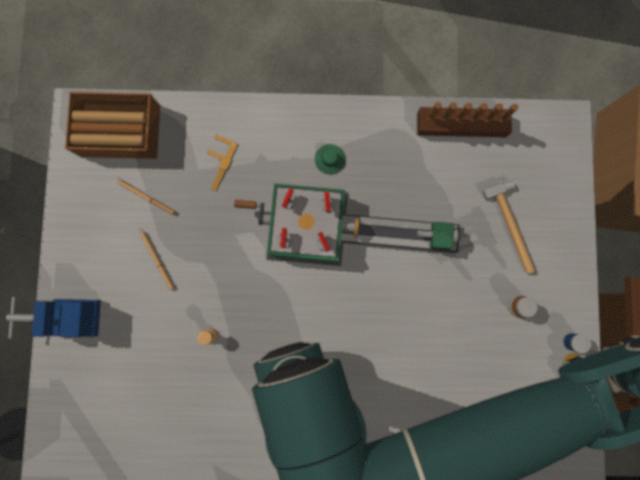

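View pics/scene0.png

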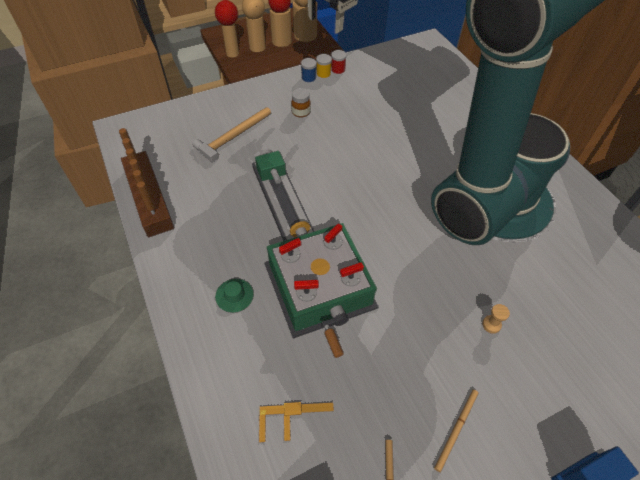

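The top view shows the green gear case at about (307,223), with four red bars at (288,198), (327,202), (283,238) and (324,242). The bars point roughly along world x, and the scene view agrees. By corner they are b, c, a and d in that order. Next I'll measure them.

```bash
cat > h.py <<'E'
from workcell import *
import cv2,numpy as np
def ray(c,uv,z):
    T=np.array(c["camera_from_world"]);R=T[:3,:3];o=-R.T@T[:3,3]
    d=R.T@np.array([(uv[0]-c["cx"])/c["fx"],(uv[1]-c["cy"])/c["fy"],1])
    return (o+d*(z-o[2])/d[2])[:2]
def reds(c,z,amin=40,near=None):
    im=c["image"].astype(int)
    m=((im[...,2]>90)&(im[...,2]>2.2*im[...,1])&(im[...,2]>2.2*im[...,0])).astype(np.uint8)
    n,l,st,ce=cv2.connectedComponentsWithStats(m)
    out=[]
    for i in range(1,n):
        if st[i,4]<amin: continue
        ys,xs=np.nonzero(l==i)
        P=np.array([ray(c,p,z) for p in zip(xs,ys)])
        (cx,cy),(w,h),a=cv2.minAreaRect((P*1000).astype(np.float32))
        C=np.cov(P.T);ev,V=np.linalg.eigh(C);v=V[:,1];ang=np.degrees(np.arctan2(v[1],v[0]));ang=(ang+90)%180-90
        out.append((st[i,4],np.round(ce[i]).tolist(),np.round(P.mean(0),4).tolist(),round(ang,1),[round(w),round(h)]))
    return out
E
python3 - <<'E'
from h import *
for n in ["top","scene"]:
    print(n)
    for r in reds(capture(n),0.123): print(r)
E
```

```text
top
(np.int32(76), [287.0, 198.0], [0.6225, 0.0873], np.float64(-19.6), [11, 48])
(np.int32(75), [327.0, 201.0], [0.6152, -0.0162], np.float64(6.3), [48, 10])
(np.int32(76), [283.0, 237.0], [0.5179, 0.0948], np.float64(-2.3), [44, 10])
(np.int32(76), [324.0, 241.0], [0.5105, -0.0097], np.float64(26.6), [47, 11])
scene
(np.int32(381), [225.0, 11.0], [0.4341, -0.988], np.float64(72.8), [133, 71])
(np.int32(158), [279.0, 4.0], [0.2518, -0.9573], np.float64(-29.0), [58, 69])
(np.int32(140), [338.0, 66.0], [0.2248, -0.5576], np.float64(56.1), [61, 36])
(np.int32(148), [333.0, 233.0], [0.5127, -0.0076], np.float64(27.7), [57, 16])
(np.int32(182), [289.0, 246.0], [0.6162, -0.0154], np.float64(9.5), [53, 21])
(np.int32(188), [351.0, 269.0], [0.52, 0.0962], np.float64(-0.4), [20, 53])
(np.int32(200), [306.0, 284.0], [0.6235, 0.0883], np.float64(-21.2), [21, 49])
```

```bash
cat >> h.py <<'E'
def yaw(s):
    w,x,y,z=s["ee_rot"]; return np.degrees(2*np.arctan2(y,x))
def plan(xy,z,yw,N=0,start=None):
    s=read_state(); p=np.array(s["ee_pos"]) if start is None else np.array(start[:3]); y0=yaw(s) if start is None else start[3]
    d=np.array([*xy,z])-p; dy=yw-y0
    if N==0: dy=(dy+180)%360-180
    N=int(max(N,np.ceil(np.linalg.norm(d)/.0405),np.ceil(abs(dy)/7.05),1))
    for i in range(N):
        t=np.radians(y0+dy*i/N); q=d/N/.12
        print('{"dx":%.3f,"dy":%.3f,"dz":%.3f,"roll":%.4f},'%(q[0]*np.cos(t)+q[1]*np.sin(t),q[0]*np.sin(t)-q[1]*np.cos(t),-q[2],-dy/N/180))
def st():
    s=read_state(); print(round(s["time"],2),"p",np.round(np.array(s["ee_pos"])*1000,1).tolist(),"yaw",round(yaw(s),1),"F",np.round(s["force"],2).tolist(),"M",np.round(s["moment"],3).tolist(),"op",round(s["opening"],4),"ff",round(s["finger_force"],1),"q6",round(s["q"][5],2))
E
python3 -c "
from h import *
st();plan((.519,.0955),.215,177.5)"
```

```text
0.2 p [237.0, -631.9, 218.2] yaw 20.6 F [0.74, -0.96, -0.42] M [-0.0, -0.03, 0.041] op 0.0929 ff 0.0 q6 -0.04
{"dx":0.188,"dy":-0.211,"dz":0.001,"roll":-0.0379},
{"dx":0.212,"dy":-0.187,"dz":0.001,"roll":-0.0379},
{"dx":0.233,"dy":-0.161,"dz":0.001,"roll":-0.0379},
{"dx":0.250,"dy":-0.132,"dz":0.001,"roll":-0.0379},
{"dx":0.264,"dy":-0.101,"dz":0.001,"roll":-0.0379},
{"dx":0.274,"dy":-0.069,"dz":0.001,"roll":-0.0379},
{"dx":0.280,"dy":-0.036,"dz":0.001,"roll":-0.0379},
{"dx":0.283,"dy":-0.002,"dz":0.001,"roll":-0.0379},
{"dx":0.281,"dy":0.031,"dz":0.001,"roll":-0.0379},
{"dx":0.275,"dy":0.064,"dz":0.001,"roll":-0.0379},
{"dx":0.266,"dy":0.097,"dz":0.001,"roll":-0.0379},
{"dx":0.252,"dy":0.127,"dz":0.001,"roll":-0.0379},
{"dx":0.235,"dy":0.157,"dz":0.001,"roll":-0.0379},
{"dx":0.215,"dy":0.183,"dz":0.001,"roll":-0.0379},
{"dx":0.192,"dy":0.208,"dz":0.001,"roll":-0.0379},
{"dx":0.166,"dy":0.229,"dz":0.001,"roll":-0.0379},
{"dx":0.137,"dy":0.247,"dz":0.001,"roll":-0.0379},
{"dx":0.107,"dy":0.262,"dz":0.001,"roll":-0.0379},
{"dx":0.075,"dy":0.272,"dz":0.001,"roll":-0.0379},
{"dx":0.042,"dy":0.279,"dz":0.001,"roll":-0.0379},
{"dx":0.009,"dy":0.283,"dz":0.001,"roll":-0.0379},
{"dx":-0.025,"dy":0.282,"dz":0.001,"roll":-0.0379},
{"dx":-0.058,"dy":0.277,"dz":0.001,"roll":-0.0379},
```

>>> arm_command(
  series=[
    {"dx":0.188,"dy":-0.211,"dz":0.001,"roll":-0.038},
    {"dx":0.212,"dy":-0.187,"dz":0.001,"roll":-0.038},
    {"dx":0.233,"dy":-0.161,"dz":0.001,"roll":-0.038},
    {"dx":0.25,"dy":-0.132,"dz":0.001,"roll":-0.038},
    {"dx":0.264,"dy":-0.101,"dz":0.001,"roll":-0.038},
    {"dx":0.274,"dy":-0.069,"dz":0.001,"roll":-0.038},
    {"dx":0.28,"dy":-0.036,"dz":0.001,"roll":-0.038},
    {"dx":0.283,"dy":-0.002,"dz":0.001,"roll":-0.038},
    {"dx":0.281,"dy":0.031,"dz":0.001,"roll":-0.038},
    {"dx":0.275,"dy":0.064,"dz":0.001,"roll":-0.038},
    {"dx":0.266,"dy":0.097,"dz":0.001,"roll":-0.038},
    {"dx":0.252,"dy":0.127,"dz":0.001,"roll":-0.038},
  ],
  grip=-0.1,
)

```text
time: 1.2
ee_pos: [0.3836, -0.2506, 0.2172]
ee_rot: [0.0, 0.623, 0.782, 0.0]
force: [0.6, -0.3, 0.6]
opening: 0.0418
finger_force: 0.0
```

>>> arm_command(
  series=[
    {"dx":0.235,"dy":0.157,"dz":0.001,"roll":-0.038},
    {"dx":0.215,"dy":0.183,"dz":0.001,"roll":-0.038},
    {"dx":0.192,"dy":0.208,"dz":0.001,"roll":-0.038},
    {"dx":0.166,"dy":0.229,"dz":0.001,"roll":-0.038},
    {"dx":0.137,"dy":0.247,"dz":0.001,"roll":-0.038},
    {"dx":0.107,"dy":0.262,"dz":0.001,"roll":-0.038},
    {"dx":0.075,"dy":0.272,"dz":0.001,"roll":-0.038},
    {"dx":0.042,"dy":0.279,"dz":0.001,"roll":-0.038},
    {"dx":0.009,"dy":0.283,"dz":0.001,"roll":-0.038},
    {"dx":-0.025,"dy":0.282,"dz":0.001,"roll":-0.038},
    {"dx":-0.058,"dy":0.277,"dz":0.001,"roll":-0.038},
  ],
)

```text
time: 2.12
ee_pos: [0.517, 0.0982, 0.2159]
ee_rot: [0.0, 0.015, 1.0, 0.0]
force: [0.3, -1.1, 0.1]
opening: 0.0419
finger_force: 0.0
```

Run:
```python
from h import *
st()
c=capture("wrist");cv2.imwrite("pics/w1.png",c["image"]); st()
for r in reds(c,.123,200): print(r)
T=np.array(c["camera_from_world"]);print(np.round(-T[:3,:3].T@T[:3,3],3),c["fx"])
print(read_state()["tau"]); 
for r in reds(capture("top"),.123): print(r)
print(read_state()["tau"]);st()
```

```text
2.12 p [517.0, 98.2, 215.9] yaw 178.2 F [0.31, -1.07, 0.12] M [0.03, -0.134, 0.06] op 0.0419 ff 0.0 q6 -1.4
2.17 p [518.2, 102.1, 215.4] yaw 178.9 F [-1.5, 1.31, -1.57] M [0.088, -0.13, -0.008] op 0.0415 ff 0.0 q6 -1.41
(np.int32(1462), [184.0, 237.0], [0.5107, -0.0085], np.float64(25.5), [52, 20])
(np.int32(1038), [313.0, 243.0], [0.5183, 0.0946], np.float64(-3.1), [13, 54])
[0.443 0.101 0.382] 335.449877227261
[-14.2035538  -51.04324579 -61.50524855  -2.0370698    0.99287812
   1.39858145]
(np.int32(74), [327.0, 201.0], [0.6152, -0.0162], np.float64(7.1), [47, 10])
(np.int32(75), [323.0, 241.0], [0.5113, -0.0092], np.float64(27.6), [46, 12])
(np.int32(75), [569.0, 381.0], [0.1708, -0.6349], np.float64(-22.5), [19, 35])
[  3.77482519 -43.05761218 -64.48595524   0.3316348   -0.26729045
  -1.42832067]
2.22 p [517.4, 99.8, 215.3] yaw 178.4 F [0.93, 0.9, -0.6] M [0.069, -0.121, -0.012] op 0.0421 ff 0.0 q6 -1.4
```

>>> arm_command(
  series=[
    {"dz":0.2},
    {"dz":0.2},
    {},
    {},
  ],
)

```text
validation failed for argument at $.se...
```

```bash
python3 -c "
from h import *
st(); print(read_state()['tau'][5]);capture('wrist');st();print(read_state()['tau'][5]);plan((.5183,.0948),.102,177.3,4)"
```

```text
2.22 p [517.4, 99.8, 215.3] yaw 178.4 F [0.93, 0.9, -0.6] M [0.069, -0.121, -0.012] op 0.0421 ff 0.0 q6 -1.4
-1.4283206686377525
2.27 p [516.9, 98.0, 215.4] yaw 178.1 F [0.02, 0.6, 0.46] M [0.073, -0.15, 0.061] op 0.0415 ff 0.0 q6 -1.4
-0.7051785103976727
{"dx":-0.003,"dy":-0.007,"dz":0.236,"roll":0.0011},
{"dx":-0.003,"dy":-0.007,"dz":0.236,"roll":0.0011},
{"dx":-0.003,"dy":-0.007,"dz":0.236,"roll":0.0011},
{"dx":-0.003,"dy":-0.007,"dz":0.236,"roll":0.0011},
```

>>> arm_command(
  series=[
    {"dx":-0.002,"dy":-0.006,"dz":0.15,"roll":0.001},
    {"dx":-0.002,"dy":-0.006,"dz":0.15,"roll":0.001},
    {"dx":0,"dy":0,"dz":0.0,"roll":0},
    {"dx":0,"dy":0,"dz":0,"roll":0},
  ],
)

```text
time: 2.6
ee_pos: [0.5167, 0.094, 0.1797]
ee_rot: [-0.001, 0.023, 1.0, -0.0]
force: [-0.5, -0.1, 0.3]
opening: 0.0416
finger_force: 0.0
```

```bash
python3 -c "
from h import *
st();plan((.5183,.0948),.102,177.3,3)"
```

```text
2.6 p [516.7, 94.0, 179.7] yaw 177.4 F [-0.47, -0.13, 0.32] M [0.071, -0.156, 0.009] op 0.0416 ff 0.0 q6 -1.39
{"dx":-0.004,"dy":0.002,"dz":0.216,"roll":0.0002},
{"dx":-0.004,"dy":0.002,"dz":0.216,"roll":0.0002},
{"dx":-0.004,"dy":0.002,"dz":0.216,"roll":0.0002},
```

>>> arm_command(
  series=[
    {"dx":-0.004,"dy":0.002,"dz":0.216,"roll":0},
    {"dx":-0.004,"dy":0.002,"dz":0.216,"roll":0},
    {"dx":-0.004,"dy":0.002,"dz":0.216,"roll":0},
    {"dx":0,"dy":0,"dz":0,"roll":0},
    {"dx":0,"dy":0,"dz":0,"roll":0},
  ],
)

```text
time: 3.02
ee_pos: [0.5186, 0.0951, 0.1029]
ee_rot: [-0.0, 0.022, 1.0, -0.0]
force: [0.4, -0.1, 1.5]
opening: 0.0421
finger_force: 0.0
```

```bash
cat >> h.py <<'E'
def avg(n):
    L=[]
    for i in range(n):
        s=read_state(); L.append(np.r_[s["force"],s["moment"],s["tau"][5],np.array(s["ee_pos"])*1000]); 
        if i<n-1: capture("wrist")
    L=np.array(L); print("F,M,tau6,p",np.round(L.mean(0),3).tolist(),"sd",np.round(L.std(0)[[0,2,5,6]],3).tolist())
E
python3 -c "
from h import *
avg(3);st()"
```

```text
F,M,tau6,p [0.745, -0.329, 0.957, 0.057, -0.144, -0.022, 0.007, 519.107, 95.288, 103.919] sd [0.273, 0.387, 0.001, 0.001]
3.12 p [519.5, 95.4, 104.7] yaw 177.5 F [0.93, -0.17, 0.61] M [0.046, -0.14, -0.022] op 0.0417 ff 0.0 q6 -1.39
```

>>> arm_command(
  series=[
    {"dx":0,"dy":0,"dz":0.015,"roll":0},
    {"dx":0,"dy":0,"dz":0,"roll":0},
    {"dx":0,"dy":0,"dz":0,"roll":0},
    {"dx":0,"dy":0,"dz":0,"roll":0},
    {"dx":0,"dy":0,"dz":0,"roll":0},
  ],
  grip=-1,
)

```text
time: 3.53
ee_pos: [0.5187, 0.0946, 0.1006]
ee_rot: [0.0, 0.022, 1.0, -0.001]
force: [0.0, -21.5, 1.0]
opening: 0.014
finger_force: 30.1
```

```bash
python3 -c "
from h import *
avg(3);st()"
```

```text
F,M,tau6,p [-0.331, -15.383, 0.137, -2.649, -0.2, 0.003, -0.011, 518.732, 94.276, 100.512] sd [0.716, 0.682, 0.02, 0.001]
3.63 p [518.7, 94.2, 100.4] yaw 177.5 F [0.31, -12.5, -0.7] M [-2.209, -0.193, 0.026] op 0.014 ff 30.0 q6 -1.39
```

>>> arm_command(
  series=[
    {"dx":0,"dy":-0.006,"dz":0,"roll":0.019},
    {"dx":0,"dy":0,"dz":0,"roll":0.019},
    {"dx":0,"dy":0,"dz":0,"roll":0.019},
    {"dx":0,"dy":0,"dz":0,"roll":0.019},
    {"dx":0,"dy":0,"dz":0,"roll":0.019},
    {"dx":0,"dy":0,"dz":0,"roll":0.019},
    {"dx":0,"dy":0,"dz":0,"roll":0},
    {"dx":0,"dy":0,"dz":0,"roll":0},
  ],
)

```text
time: 4.3
ee_pos: [0.5188, 0.094, 0.1005]
ee_rot: [0.0, 0.2, 0.98, -0.001]
force: [0.7, -8.1, 0.3]
opening: 0.0138
finger_force: 30.0
```

```bash
python3 -c "
from h import *
avg(3);st()"
```

```text
F,M,tau6,p [1.306, -8.037, -0.379, -1.313, -0.357, -0.016, 0.188, 518.796, 93.974, 100.493] sd [0.489, 0.456, 0.004, 0.162]
4.4 p [518.8, 94.0, 100.5] yaw 157.0 F [1.29, -7.84, -0.77] M [-1.316, -0.35, -0.017] op 0.0137 ff 30.0 q6 -1.04
```

>>> arm_command(
  series=[
    {"dx":-0.001,"dy":-0.003,"dz":0,"roll":0.02},
    {"dx":0,"dy":0,"dz":0,"roll":0.02},
    {"dx":0,"dy":0,"dz":0,"roll":0.02},
    {"dx":0,"dy":0,"dz":0,"roll":0.02},
    {"dx":0,"dy":0,"dz":0,"roll":0},
    {"dx":0,"dy":0,"dz":0,"roll":0},
  ],
)

```text
time: 4.9
ee_pos: [0.5189, 0.0939, 0.1005]
ee_rot: [0.0, 0.321, 0.947, -0.0]
force: [1.2, -5.4, -0.2]
opening: 0.0137
finger_force: 30.0
```

```bash
python3 -c "
from h import *
avg(3);st()"
```

```text
F,M,tau6,p [1.25, -5.357, -0.326, -0.822, -0.598, 0.008, 0.206, 518.864, 93.901, 100.539] sd [0.38, 0.15, 0.009, 0.171]
5.0 p [518.9, 93.9, 100.6] yaw 142.6 F [0.82, -5.41, -0.54] M [-0.782, -0.607, 0.011] op 0.0139 ff 30.0 q6 -0.79
```

>>> arm_command(
  series=[
    {"dx":-0.001,"dy":-0.002,"dz":0,"roll":0.018},
    {"dx":0,"dy":0,"dz":0,"roll":0.018},
    {"dx":0,"dy":0,"dz":0,"roll":0.018},
    {"dx":0,"dy":0,"dz":0,"roll":0.018},
    {"dx":0,"dy":0,"dz":0,"roll":0},
    {"dx":0,"dy":0,"dz":0,"roll":0},
  ],
)

```text
time: 5.5
ee_pos: [0.5189, 0.0938, 0.1006]
ee_rot: [0.001, 0.425, 0.905, -0.0]
force: [3.0, -5.1, -0.9]
opening: 0.014
finger_force: 30.0
```

```bash
python3 -c "
from h import *
avg(3);st()"
```

```text
F,M,tau6,p [2.935, -5.288, -0.141, -0.77, -0.764, 0.094, 0.292, 518.869, 93.803, 100.558] sd [0.246, 0.615, 0.019, 0.204]
5.6 p [518.9, 93.8, 100.5] yaw 129.8 F [2.61, -5.52, 0.62] M [-0.729, -0.777, 0.086] op 0.0137 ff 30.0 q6 -0.56
```

```bash
python3 -c "
from h import *
plan((.6157,-.0172),.16,187,9,start=(.5189,.0938,.16,129.8))"
```

```text
{"dx":-0.136,"dy":0.003,"dz":-0.000,"roll":-0.0353},
{"dx":-0.136,"dy":-0.012,"dz":-0.000,"roll":-0.0353},
{"dx":-0.134,"dy":-0.027,"dz":-0.000,"roll":-0.0353},
{"dx":-0.130,"dy":-0.042,"dz":-0.000,"roll":-0.0353},
{"dx":-0.124,"dy":-0.056,"dz":-0.000,"roll":-0.0353},
{"dx":-0.118,"dy":-0.069,"dz":-0.000,"roll":-0.0353},
{"dx":-0.109,"dy":-0.082,"dz":-0.000,"roll":-0.0353},
{"dx":-0.099,"dy":-0.093,"dz":-0.000,"roll":-0.0353},
{"dx":-0.088,"dy":-0.104,"dz":-0.000,"roll":-0.0353},
```

>>> arm_command(
  series=[
    {"dx":0,"dy":0,"dz":0,"roll":0},
    {"dx":0,"dy":0,"dz":0,"roll":0},
    {"dx":0,"dy":0,"dz":0,"roll":0},
    {"dx":0,"dy":0,"dz":-0.25,"roll":0},
    {"dx":0,"dy":0,"dz":-0.25,"roll":0},
  ],
  grip=-0.1,
)

```text
time: 6.02
ee_pos: [0.5175, 0.0942, 0.1596]
ee_rot: [-0.002, 0.425, 0.905, -0.001]
force: [-0.3, -0.4, 0.6]
opening: 0.0405
finger_force: 0.0
```

>>> arm_command(
  series=[
    {"dx":-0.136,"dy":0.003,"dz":0,"roll":-0.0353},
    {"dx":-0.136,"dy":-0.012,"dz":0,"roll":-0.0353},
    {"dx":-0.134,"dy":-0.027,"dz":0,"roll":-0.0353},
    {"dx":-0.13,"dy":-0.042,"dz":0,"roll":-0.0353},
    {"dx":-0.124,"dy":-0.056,"dz":0,"roll":-0.0353},
    {"dx":-0.118,"dy":-0.069,"dz":0,"roll":-0.0353},
    {"dx":-0.109,"dy":-0.082,"dz":0,"roll":-0.0353},
    {"dx":-0.099,"dy":-0.093,"dz":0,"roll":-0.0353},
    {"dx":-0.088,"dy":-0.104,"dz":0,"roll":-0.0353},
    {"dx":0,"dy":0,"dz":0,"roll":0},
    {"dx":0,"dy":0,"dz":0,"roll":0},
  ],
)

```text
time: 6.93
ee_pos: [0.6149, -0.0173, 0.16]
ee_rot: [-0.0, -0.058, 0.998, 0.0]
force: [-0.1, -0.2, 0.1]
opening: 0.0418
finger_force: 0.0
```

Run:
```python
from h import *
st()
c=capture("wrist"); st()
for r in reds(c,.123,200): print(r)
avg(4)
```

```text
6.93 p [614.9, -17.3, 160.0] yaw 186.7 F [-0.13, -0.21, 0.14] M [0.071, -0.194, 0.013] op 0.0418 ff 0.0 q6 -1.76
6.98 p [614.6, -16.9, 160.1] yaw 186.7 F [-0.43, 0.4, 1.73] M [0.063, -0.157, 0.034] op 0.0415 ff 0.0 q6 -1.76
(np.int32(2568), [352.0, 92.0], [0.5108, -0.0098], np.float64(25.1), [52, 15])
(np.int32(2871), [529.0, 129.0], [0.5185, 0.0937], np.float64(-48.5), [17, 57])
(np.int32(1660), [319.0, 265.0], [0.6149, -0.0165], np.float64(6.5), [55, 14])
(np.int32(1679), [480.0, 283.0], [0.6148, 0.0892], np.float64(-27.8), [23, 40])
F,M,tau6,p [-0.25, 0.34, 0.23, 0.076, -0.158, -0.007, -0.13, 614.542, -16.655, 160.294] sd [0.473, 0.883, 0.024, 0.21]
```

>>> arm_command(
  series=[
    {"dx":-0.003,"dy":0,"dz":0.165,"roll":0},
    {"dx":0,"dy":0,"dz":0.165,"roll":0},
    {"dx":0,"dy":0,"dz":0.165,"roll":0.001},
    {"dx":0,"dy":0,"dz":0,"roll":0},
    {"dx":0,"dy":0,"dz":0,"roll":0},
  ],
)

```text
time: 7.55
ee_pos: [0.6147, -0.0167, 0.1007]
ee_rot: [-0.001, -0.058, 0.998, 0.0]
force: [0.0, 0.6, 1.2]
opening: 0.0419
finger_force: 0.0
```

>>> arm_command(
  series=[
    {"dx":0,"dy":0,"dz":0,"roll":0},
    {"dx":0,"dy":0,"dz":0,"roll":0},
    {"dx":0,"dy":0,"dz":0,"roll":0},
    {"dx":0,"dy":0,"dz":0,"roll":0},
    {"dx":0,"dy":0,"dz":0,"roll":0},
    {"dx":0,"dy":0,"dz":0,"roll":0},
  ],
  grip=-1,
)

```text
time: 8.05
ee_pos: [0.6155, -0.0174, 0.1013]
ee_rot: [0.0, -0.058, 0.998, -0.0]
force: [2.2, -2.6, 0.3]
opening: 0.0137
finger_force: 30.0
```

```bash
python3 -c "
from h import *
avg(3);st()"
```

```text
F,M,tau6,p [1.474, -3.539, 0.415, -0.47, -0.446, -0.001, -0.003, 615.451, -17.423, 101.195] sd [0.62, 0.303, 0.015, 0.0]
8.15 p [615.4, -17.4, 101.1] yaw 186.6 F [1.49, -3.93, 0.08] M [-0.556, -0.489, -0.022] op 0.0142 ff 30.0 q6 -1.76
```

>>> arm_command(
  series=[
    {"dx":0,"dy":-0.002,"dz":0,"roll":0.019},
    {"dx":0,"dy":0,"dz":0,"roll":0.019},
    {"dx":0,"dy":0,"dz":0,"roll":0.019},
    {"dx":0,"dy":0,"dz":0,"roll":0.019},
    {"dx":0,"dy":0,"dz":0,"roll":0.019},
    {"dx":0,"dy":0,"dz":0,"roll":0.018},
    {"dx":0,"dy":0,"dz":0,"roll":0},
    {"dx":0,"dy":0,"dz":0,"roll":0},
  ],
)

```text
time: 8.82
ee_pos: [0.6155, -0.0175, 0.101]
ee_rot: [0.0, 0.118, 0.993, -0.0]
force: [3.1, -2.7, -0.6]
opening: 0.0132
finger_force: 30.0
```

```bash
python3 -c "
from h import *
avg(4);st()"
```

```text
F,M,tau6,p [3.701, -2.925, -0.544, -0.437, -0.746, 0.0, 0.213, 615.44, -17.45, 101.024] sd [0.425, 0.262, 0.014, 0.248]
8.97 p [615.4, -17.4, 101.0] yaw 166.4 F [4.26, -3.02, -0.11] M [-0.463, -0.766, 0.005] op 0.014 ff 30.0 q6 -1.4
```

>>> arm_command(
  series=[
    {"dx":0,"dy":0,"dz":0,"roll":0.019},
    {"dx":0,"dy":0,"dz":0,"roll":0.019},
    {"dx":0,"dy":0,"dz":0,"roll":0.019},
    {"dx":0,"dy":0,"dz":0,"roll":0.019},
    {"dx":0,"dy":0,"dz":0,"roll":0},
    {"dx":0,"dy":0,"dz":0,"roll":0},
  ],
)

```text
time: 9.47
ee_pos: [0.6154, -0.0174, 0.101]
ee_rot: [0.0, 0.235, 0.972, -0.0]
force: [4.1, -2.8, -0.8]
opening: 0.0139
finger_force: 30.0
```

```bash
python3 -c "
from h import *
avg(4);st()"
```

```text
F,M,tau6,p [4.083, -3.262, 0.011, -0.544, -0.931, 0.04, 0.19, 615.439, -17.44, 101.017] sd [0.317, 0.518, 0.019, 0.209]
9.62 p [615.4, -17.4, 101.0] yaw 152.8 F [3.8, -3.01, 0.25] M [-0.569, -0.945, 0.046] op 0.0135 ff 30.0 q6 -1.17
```

>>> arm_command(
  series=[
    {"dx":0,"dy":0,"dz":0,"roll":0.017},
    {"dx":0,"dy":0,"dz":0,"roll":0.017},
    {"dx":0,"dy":0,"dz":0,"roll":0.017},
    {"dx":0,"dy":0,"dz":0,"roll":0},
    {"dx":0,"dy":0,"dz":0,"roll":0},
  ],
)

```text
time: 10.03
ee_pos: [0.6154, -0.0174, 0.101]
ee_rot: [0.0, 0.312, 0.95, 0.0]
force: [3.8, -3.7, -0.6]
opening: 0.0138
finger_force: 30.0
```

```bash
python3 -c "
from h import *
avg(5);st()"
```

```text
F,M,tau6,p [4.306, -3.221, -0.08, -0.557, -0.989, 0.015, 0.11, 615.442, -17.426, 101.01] sd [0.358, 0.349, 0.026, 0.136]
10.23 p [615.4, -17.4, 101.0] yaw 143.6 F [4.34, -3.31, -0.15] M [-0.508, -1.001, 0.061] op 0.0139 ff 30.0 q6 -1.01
```

>>> arm_command(
  series=[
    {"dx":0,"dy":0,"dz":0,"roll":0.018},
    {"dx":0,"dy":0,"dz":0,"roll":0.018},
    {"dx":0,"dy":0,"dz":0,"roll":0.018},
    {"dx":0,"dy":0,"dz":0,"roll":0.018},
    {"dx":0,"dy":0,"dz":0,"roll":0},
    {"dx":0,"dy":0,"dz":0,"roll":0},
  ],
)

```text
time: 10.73
ee_pos: [0.6155, -0.0175, 0.101]
ee_rot: [0.0, 0.418, 0.909, 0.0]
force: [3.9, -2.1, -0.5]
opening: 0.014
finger_force: 30.0
```

```bash
sed -i 's/L=np.array(L);/L=np.array(L); print("tau6",np.round(L[:,6],3),"Mz",np.round(L[:,5],3));/' h.py; python3 -c "
from h import *
avg(7);st()"
```

```text
tau6 [0.422 0.141 0.065 0.047 0.043 0.042 0.042] Mz [0.032 0.041 0.067 0.061 0.085 0.089 0.05 ]
F,M,tau6,p [4.081, -3.126, -0.484, -0.599, -1.021, 0.061, 0.115, 615.468, -17.46, 101.008] sd [0.537, 0.4, 0.02, 0.13]
11.03 p [615.5, -17.4, 101.0] yaw 130.7 F [3.92, -4.07, 0.01] M [-0.622, -0.942, 0.05] op 0.0136 ff 30.0 q6 -0.78
```

>>> arm_command(
  series=[
    {"dx":0,"dy":0,"dz":0,"roll":0.021},
    {"dx":0,"dy":0,"dz":0,"roll":0.021},
    {"dx":0,"dy":0,"dz":0,"roll":0},
    {"dx":0,"dy":0,"dz":0,"roll":0},
  ],
)

```text
time: 11.37
ee_pos: [0.6155, -0.0175, 0.101]
ee_rot: [0.0, 0.477, 0.879, 0.0]
force: [3.6, -2.9, -0.5]
opening: 0.0135
finger_force: 30.0
```

```bash
python3 -c "
from h import *
avg(8);st()
for r in reds(capture('wrist'),.123,200): print(r)"
```

```text
tau6 [0.518 0.193 0.105 0.084 0.079 0.078 0.078 0.078] Mz [0.098 0.076 0.113 0.15  0.096 0.037 0.103 0.007]
F,M,tau6,p [4.219, -3.654, -0.455, -0.625, -1.029, 0.085, 0.151, 615.482, -17.458, 101.02] sd [0.368, 0.56, 0.042, 0.143]
11.72 p [615.5, -17.4, 101.0] yaw 123.1 F [4.36, -3.34, 0.3] M [-0.618, -1.08, 0.007] op 0.014 ff 30.0 q6 -0.65
(np.int32(956), [276.0, 13.0], [0.5352, 0.077], np.float64(28.2), [15, 9])
(np.int32(5975), [472.0, 121.0], [0.6222, 0.0873], np.float64(-19.8), [18, 53])
(np.int32(4823), [122.0, 173.0], [0.5117, -0.0092], np.float64(26.4), [58, 15])
(np.int32(2538), [319.0, 295.0], [0.6118, -0.0107], np.float64(-56.8), [14, 43])
```

```bash
python3 -c "
from h import *
plan((.6222,.0868),.16,160.2,6,start=(.6152,-.0172,.16,119.5))"
```

```text
{"dx":0.121,"dy":0.080,"dz":-0.000,"roll":-0.0377},
{"dx":0.111,"dy":0.093,"dz":-0.000,"roll":-0.0377},
{"dx":0.099,"dy":0.106,"dz":-0.000,"roll":-0.0377},
{"dx":0.086,"dy":0.117,"dz":-0.000,"roll":-0.0377},
{"dx":0.071,"dy":0.126,"dz":-0.000,"roll":-0.0377},
{"dx":0.056,"dy":0.134,"dz":-0.000,"roll":-0.0377},
```

>>> arm_command(
  series=[
    {"dx":0,"dy":0,"dz":0,"roll":0.02},
    {"dx":0,"dy":0,"dz":0,"roll":0},
    {"dx":0,"dy":0,"dz":0,"roll":0},
    {"dx":0,"dy":0,"dz":0,"roll":0},
    {"dx":0,"dy":0,"dz":0,"roll":0},
    {"dx":0,"dy":0,"dz":0,"roll":0},
  ],
)

```text
time: 12.27
ee_pos: [0.6155, -0.0175, 0.101]
ee_rot: [0.0, 0.504, 0.864, 0.0]
force: [4.8, -3.3, -1.0]
opening: 0.0137
finger_force: 30.0
```

```bash
python3 -c "
from h import *
avg(2);st()"
```

```text
tau6 [0.096 0.096] Mz [0.102 0.081]
F,M,tau6,p [4.509, -3.742, -0.594, -0.623, -1.042, 0.091, 0.096, 615.491, -17.472, 101.015] sd [0.292, 0.391, 0.01, 0.0]
12.32 p [615.5, -17.5, 101.0] yaw 119.5 F [4.22, -4.15, -0.2] M [-0.656, -1.069, 0.081] op 0.0139 ff 30.0 q6 -0.58
```

>>> arm_command(
  series=[
    {"dx":0,"dy":0,"dz":0,"roll":0},
    {"dx":0,"dy":0,"dz":0,"roll":0},
    {"dx":0,"dy":0,"dz":0,"roll":0},
    {"dx":0,"dy":0,"dz":-0.25,"roll":0},
    {"dx":0,"dy":0,"dz":-0.25,"roll":0},
  ],
  grip=-0.1,
)

```text
time: 12.73
ee_pos: [0.6141, -0.0171, 0.1599]
ee_rot: [-0.002, 0.505, 0.863, -0.001]
force: [0.9, -0.8, -0.1]
opening: 0.0405
finger_force: 0.0
```

>>> arm_command(
  series=[
    {"dx":0.121,"dy":0.08,"dz":0,"roll":-0.0377},
    {"dx":0.111,"dy":0.093,"dz":0,"roll":-0.0377},
    {"dx":0.099,"dy":0.106,"dz":0,"roll":-0.0377},
    {"dx":0.086,"dy":0.117,"dz":0,"roll":-0.0377},
    {"dx":0.071,"dy":0.126,"dz":0,"roll":-0.0377},
    {"dx":0.056,"dy":0.134,"dz":0,"roll":-0.0377},
    {"dx":0,"dy":0,"dz":0,"roll":0},
    {"dx":0,"dy":0,"dz":0,"roll":0},
    {"dx":0,"dy":0,"dz":0,"roll":0},
  ],
)

```text
time: 13.48
ee_pos: [0.6225, 0.0864, 0.1608]
ee_rot: [-0.0, 0.174, 0.985, -0.0]
force: [-0.1, -0.2, -0.3]
opening: 0.0419
finger_force: 0.0
```

Run:
```python
from h import *
st()
c=capture("wrist"); st()
for r in reds(c,.123,200): print(r)
```

```text
13.48 p [622.5, 86.4, 160.8] yaw 159.9 F [-0.13, -0.17, -0.28] M [-0.0, -0.145, -0.01] op 0.0419 ff 0.0 q6 -1.12
13.53 p [622.5, 86.1, 160.9] yaw 159.9 F [-0.05, 0.71, 0.18] M [0.045, -0.137, -0.027] op 0.0419 ff 0.0 q6 -1.12
(np.int32(2637), [269.0, 97.0], [0.5187, 0.0953], np.float64(-46.1), [16, 52])
(np.int32(3003), [100.0, 150.0], [0.5113, -0.0085], np.float64(28.0), [56, 19])
(np.int32(1656), [319.0, 264.0], [0.6225, 0.0874], np.float64(-20.5), [13, 54])
(np.int32(875), [180.0, 288.0], [0.6063, -0.0034], np.float64(-62.3), [15, 34])
```

>>> arm_command(
  series=[
    {"dx":-0.003,"dy":0.002,"dz":0.165,"roll":0},
    {"dx":0,"dy":0,"dz":0.165,"roll":0},
    {"dx":0,"dy":0,"dz":0.165,"roll":0.001},
    {"dx":0,"dy":0,"dz":0,"roll":0},
    {"dx":0,"dy":0,"dz":0,"roll":0},
  ],
)

```text
time: 13.95
ee_pos: [0.6226, 0.0862, 0.1012]
ee_rot: [-0.001, 0.176, 0.984, -0.0]
force: [0.1, -0.9, -0.1]
opening: 0.0419
finger_force: 0.0
```

>>> arm_command(
  series=[
    {"dx":0,"dy":0,"dz":0,"roll":0},
    {"dx":0,"dy":0,"dz":0,"roll":0},
    {"dx":0,"dy":0,"dz":0,"roll":0},
    {"dx":0,"dy":0,"dz":0,"roll":0},
    {"dx":0,"dy":0,"dz":0,"roll":0},
    {"dx":0,"dy":0,"dz":0,"roll":0},
  ],
  grip=-1,
)

```text
time: 14.45
ee_pos: [0.6231, 0.0864, 0.1018]
ee_rot: [0.0, 0.175, 0.985, -0.001]
force: [-0.8, -4.7, -0.5]
opening: 0.0137
finger_force: 30.0
```

>>> arm_command(
  series=[
    {"dx":0,"dy":0,"dz":0,"roll":0.019},
    {"dx":0,"dy":0,"dz":0,"roll":0.019},
    {"dx":0,"dy":0,"dz":0,"roll":0.019},
    {"dx":0,"dy":0,"dz":0,"roll":0.019},
    {"dx":0,"dy":0,"dz":0,"roll":0.018},
    {"dx":0,"dy":0,"dz":0,"roll":0},
    {"dx":0,"dy":0,"dz":0,"roll":0},
    {"dx":0,"dy":0,"dz":0,"roll":0},
    {"dx":0,"dy":0,"dz":0,"roll":0},
  ],
)

```text
time: 15.2
ee_pos: [0.6231, 0.0863, 0.1017]
ee_rot: [0.0, 0.318, 0.948, -0.0]
force: [-0.8, -5.4, -0.1]
opening: 0.0136
finger_force: 30.0
```

```bash
python3 -c "
from h import *
avg(3);st()"
```

```text
tau6 [0.017 0.014 0.014] Mz [ 0.003 -0.028 -0.008]
F,M,tau6,p [-0.377, -5.663, 0.229, -0.918, -0.13, -0.011, 0.015, 623.1, 86.289, 101.683] sd [0.331, 0.298, 0.013, 0.001]
15.3 p [623.1, 86.3, 101.7] yaw 142.9 F [-0.18, -6.13, 0.63] M [-0.925, -0.094, -0.008] op 0.0135 ff 30.0 q6 -0.83
```

>>> arm_command(
  series=[
    {"dx":0,"dy":-0.002,"dz":0,"roll":0.018},
    {"dx":0,"dy":0,"dz":0,"roll":0.018},
    {"dx":0,"dy":0,"dz":0,"roll":0.018},
    {"dx":0,"dy":0,"dz":0,"roll":0.018},
    {"dx":0,"dy":0,"dz":0,"roll":0},
    {"dx":0,"dy":0,"dz":0,"roll":0},
    {"dx":0,"dy":0,"dz":0,"roll":0},
    {"dx":0,"dy":0,"dz":0,"roll":0},
  ],
)

```text
time: 15.97
ee_pos: [0.623, 0.0862, 0.1017]
ee_rot: [0.0, 0.422, 0.907, -0.0]
force: [0.6, -5.4, 0.5]
opening: 0.0138
finger_force: 30.0
```

```bash
python3 -c "
from h import *
avg(3);st()"
```

```text
tau6 [0.016 0.013 0.012] Mz [-0.007  0.066 -0.019]
F,M,tau6,p [0.666, -5.592, -0.247, -0.909, -0.319, 0.013, 0.014, 623.041, 86.234, 101.677] sd [0.275, 0.538, 0.037, 0.002]
16.07 p [623.1, 86.2, 101.7] yaw 130.1 F [0.38, -5.93, -0.67] M [-0.915, -0.354, -0.019] op 0.0139 ff 30.0 q6 -0.6
```

Still free. I'll turn it another 0.25 rad.

>>> arm_command(
  series=[
    {"dx":0,"dy":0,"dz":0,"roll":0.02},
    {"dx":0,"dy":0,"dz":0,"roll":0.02},
    {"dx":0,"dy":0,"dz":0,"roll":0.02},
    {"dx":0,"dy":0,"dz":0,"roll":0.02},
    {"dx":0,"dy":0,"dz":0,"roll":0},
    {"dx":0,"dy":0,"dz":0,"roll":0},
    {"dx":0,"dy":0,"dz":0,"roll":0},
    {"dx":0,"dy":0,"dz":0,"roll":0},
  ],
)

```text
time: 16.73
ee_pos: [0.623, 0.0862, 0.1017]
ee_rot: [0.0, 0.532, 0.847, -0.0]
force: [0.9, -5.7, 0.4]
opening: 0.0137
finger_force: 30.0
```

```bash
python3 -c "
from h import *
avg(3);st()"
```

```text
tau6 [0.017 0.014 0.014] Mz [0.056 0.057 0.017]
F,M,tau6,p [0.751, -6.209, 0.019, -1.067, -0.332, 0.043, 0.015, 623.028, 86.166, 101.641] sd [0.269, 0.489, 0.019, 0.001]
16.83 p [623.0, 86.1, 101.6] yaw 115.7 F [0.96, -6.35, 0.32] M [-1.026, -0.346, 0.017] op 0.0137 ff 30.0 q6 -0.35
```

>>> arm_command(
  series=[
    {"dx":0,"dy":0,"dz":0,"roll":0.02},
    {"dx":0,"dy":0,"dz":0,"roll":0.02},
    {"dx":0,"dy":0,"dz":0,"roll":0.02},
    {"dx":0,"dy":0,"dz":0,"roll":0.02},
    {"dx":0,"dy":0,"dz":0,"roll":0},
    {"dx":0,"dy":0,"dz":0,"roll":0},
    {"dx":0,"dy":0,"dz":0,"roll":0},
    {"dx":0,"dy":0,"dz":0,"roll":0},
  ],
)

```text
time: 17.5
ee_pos: [0.623, 0.0861, 0.1016]
ee_rot: [0.0, 0.634, 0.773, -0.0]
force: [1.1, -6.6, 0.0]
opening: 0.0135
finger_force: 30.0
```

```bash
python3 -c "
from h import *
avg(3);st()"
```

```text
tau6 [0.057 0.054 0.053] Mz [0.047 0.057 0.034]
F,M,tau6,p [0.54, -6.563, 0.083, -1.153, -0.284, 0.046, 0.055, 622.972, 86.129, 101.584] sd [0.412, 0.101, 0.01, 0.001]
17.6 p [623.0, 86.1, 101.6] yaw 101.3 F [0.17, -5.84, 0.0] M [-1.167, -0.276, 0.034] op 0.0136 ff 30.0 q6 -0.1
```

>>> arm_command(
  series=[
    {"dx":0,"dy":0,"dz":0,"roll":0.025},
    {"dx":0,"dy":0,"dz":0,"roll":0.025},
    {"dx":0,"dy":0,"dz":0,"roll":0},
    {"dx":0,"dy":0,"dz":0,"roll":0},
    {"dx":0,"dy":0,"dz":0,"roll":0},
    {"dx":0,"dy":0,"dz":0,"roll":0},
  ],
)

```text
time: 18.1
ee_pos: [0.623, 0.0861, 0.1016]
ee_rot: [0.0, 0.693, 0.721, -0.0]
force: [-0.3, -7.4, -0.1]
opening: 0.0134
finger_force: 30.0
```

```bash
python3 -c "
from h import *
avg(3);st()
plan((.5113,-.0100),.16,207,17,start=(.6228,.0863,.16,92.3))"
```

```text
tau6 [0.101 0.097 0.097] Mz [0.079 0.122 0.063]
F,M,tau6,p [-0.055, -7.227, -0.257, -1.216, -0.227, 0.088, 0.098, 622.958, 86.086, 101.574] sd [0.224, 0.106, 0.025, 0.002]
18.2 p [622.9, 86.1, 101.6] yaw 92.3 F [0.25, -6.88, -0.38] M [-1.204, -0.2, 0.063] op 0.0136 ff 30.0 q6 0.06
{"dx":-0.045,"dy":-0.057,"dz":-0.000,"roll":-0.0375},
{"dx":-0.038,"dy":-0.061,"dz":-0.000,"roll":-0.0375},
{"dx":-0.031,"dy":-0.065,"dz":-0.000,"roll":-0.0375},
{"dx":-0.023,"dy":-0.069,"dz":-0.000,"roll":-0.0375},
{"dx":-0.014,"dy":-0.071,"dz":-0.000,"roll":-0.0375},
{"dx":-0.006,"dy":-0.072,"dz":-0.000,"roll":-0.0375},
{"dx":0.002,"dy":-0.072,"dz":-0.000,"roll":-0.0375},
{"dx":0.011,"dy":-0.071,"dz":-0.000,"roll":-0.0375},
{"dx":0.019,"dy":-0.070,"dz":-0.000,"roll":-0.0375},
{"dx":0.027,"dy":-0.067,"dz":-0.000,"roll":-0.0375},
{"dx":0.035,"dy":-0.063,"dz":-0.000,"roll":-0.0375},
{"dx":0.042,"dy":-0.059,"dz":-0.000,"roll":-0.0375},
{"dx":0.049,"dy":-0.053,"dz":-0.000,"roll":-0.0375},
{"dx":0.055,"dy":-0.047,"dz":-0.000,"roll":-0.0375},
{"dx":0.060,"dy":-0.040,"dz":-0.000,"roll":-0.0375},
{"dx":0.064,"dy":-0.033,"dz":-0.000,"roll":-0.0375},
{"dx":0.068,"dy":-0.025,"dz":-0.000,"roll":-0.0375},
```

>>> arm_command(
  series=[
    {"dx":0,"dy":0,"dz":0,"roll":0},
    {"dx":0,"dy":0,"dz":0,"roll":0},
    {"dx":0,"dy":0,"dz":0,"roll":0},
    {"dx":0,"dy":0,"dz":-0.25,"roll":0},
    {"dx":0,"dy":0,"dz":-0.25,"roll":0},
  ],
  grip=-0.1,
)

```text
time: 18.62
ee_pos: [0.622, 0.0868, 0.1606]
ee_rot: [-0.001, 0.693, 0.721, -0.001]
force: [-0.6, -0.3, 1.0]
opening: 0.0405
finger_force: 0.0
```

>>> arm_command(
  series=[
    {"dx":-0.045,"dy":-0.057,"dz":0,"roll":-0.0375},
    {"dx":-0.038,"dy":-0.061,"dz":0,"roll":-0.0375},
    {"dx":-0.031,"dy":-0.065,"dz":0,"roll":-0.0375},
    {"dx":-0.023,"dy":-0.069,"dz":0,"roll":-0.0375},
    {"dx":-0.014,"dy":-0.071,"dz":0,"roll":-0.0375},
    {"dx":-0.006,"dy":-0.072,"dz":0,"roll":-0.0375},
    {"dx":0.002,"dy":-0.072,"dz":0,"roll":-0.0375},
    {"dx":0.011,"dy":-0.071,"dz":0,"roll":-0.0375},
    {"dx":0.019,"dy":-0.07,"dz":0,"roll":-0.0375},
  ],
)

```text
time: 19.37
ee_pos: [0.5635, 0.0357, 0.1616]
ee_rot: [0.0, 0.231, 0.973, 0.0]
force: [0.0, -0.1, 1.2]
opening: 0.0416
finger_force: 0.0
```

>>> arm_command(
  series=[
    {"dx":0.027,"dy":-0.067,"dz":0,"roll":-0.0375},
    {"dx":0.035,"dy":-0.063,"dz":0,"roll":-0.0375},
    {"dx":0.042,"dy":-0.059,"dz":0,"roll":-0.0375},
    {"dx":0.049,"dy":-0.053,"dz":0,"roll":-0.0375},
    {"dx":0.055,"dy":-0.047,"dz":0,"roll":-0.0375},
    {"dx":0.06,"dy":-0.04,"dz":0,"roll":-0.0375},
    {"dx":0.064,"dy":-0.033,"dz":0,"roll":-0.0375},
    {"dx":0.068,"dy":-0.025,"dz":0,"roll":-0.0375},
    {"dx":0,"dy":0,"dz":0,"roll":0},
    {"dx":0,"dy":0,"dz":0,"roll":0},
    {"dx":0,"dy":0,"dz":0,"roll":0},
  ],
)

```text
time: 20.28
ee_pos: [0.5115, -0.0092, 0.1617]
ee_rot: [0.0, -0.231, 0.973, 0.0]
force: [0.6, 0.5, 0.4]
opening: 0.042
finger_force: 0.0
```

Run:
```python
from h import *
c=capture("wrist"); st()
for r in reds(c,.123,200): print(r)
```

```text
20.33 p [511.5, -9.1, 161.6] yaw 206.7 F [-0.21, -0.74, 0.31] M [0.045, -0.117, -0.016] op 0.0416 ff 0.0 q6 -2.11
(np.int32(1642), [317.0, 262.0], [0.5111, -0.0098], np.float64(25.6), [54, 13])
(np.int32(326), [268.0, 382.0], [0.608, -0.0004], np.float64(-30.2), [14, 18])
```

>>> arm_command(
  series=[
    {"dx":0.004,"dy":-0.008,"dz":0.167,"roll":0.003},
    {"dx":0,"dy":0,"dz":0.167,"roll":0},
    {"dx":0,"dy":0,"dz":0.167,"roll":0},
    {"dx":0,"dy":0,"dz":0,"roll":0},
    {"dx":0,"dy":0,"dz":0,"roll":0},
  ],
)

```text
time: 20.75
ee_pos: [0.511, -0.0102, 0.101]
ee_rot: [-0.001, -0.228, 0.974, 0.0]
force: [0.1, -0.1, 1.3]
opening: 0.0416
finger_force: 0.0
```

>>> arm_command(
  series=[
    {"dx":0,"dy":0,"dz":0,"roll":0},
    {"dx":0,"dy":0,"dz":0,"roll":0},
    {"dx":0,"dy":0,"dz":0,"roll":0},
    {"dx":0,"dy":0,"dz":0,"roll":0},
    {"dx":0,"dy":0,"dz":0,"roll":0},
    {"dx":0,"dy":0,"dz":0,"roll":0},
  ],
  grip=-1,
)

```text
time: 21.25
ee_pos: [0.5114, -0.0105, 0.1018]
ee_rot: [0.0, -0.228, 0.974, -0.0]
force: [1.3, -0.4, 0.5]
opening: 0.0137
finger_force: 30.0
```

>>> arm_command(
  series=[
    {"dx":0,"dy":0,"dz":0,"roll":0.019},
    {"dx":0,"dy":0,"dz":0,"roll":0.019},
    {"dx":0,"dy":0,"dz":0,"roll":0.019},
    {"dx":0,"dy":0,"dz":0,"roll":0.019},
    {"dx":0,"dy":0,"dz":0,"roll":0.019},
    {"dx":0,"dy":0,"dz":0,"roll":0},
    {"dx":0,"dy":0,"dz":0,"roll":0},
    {"dx":0,"dy":0,"dz":0,"roll":0},
    {"dx":0,"dy":0,"dz":0,"roll":0},
  ],
)

```text
time: 22.0
ee_pos: [0.5113, -0.0105, 0.1015]
ee_rot: [0.0, -0.082, 0.997, -0.0]
force: [2.7, 0.8, 0.3]
opening: 0.0138
finger_force: 30.0
```

```bash
python3 -c "
from h import *
avg(3);st()"
```

```text
tau6 [-0.02  -0.026 -0.022] Mz [ 0.025 -0.001 -0.022]
F,M,tau6,p [3.084, 0.384, 0.26, 0.078, -0.721, 0.001, -0.023, 511.337, -10.491, 101.506] sd [0.274, 0.238, 0.019, 0.003]
22.1 p [511.3, -10.5, 101.5] yaw 189.3 F [3.22, 0.09, -0.06] M [0.037, -0.731, -0.022] op 0.0134 ff 30.0 q6 -1.8
```

>>> arm_command(
  series=[
    {"dx":0,"dy":0,"dz":0,"roll":0.018},
    {"dx":0,"dy":0,"dz":0,"roll":0.018},
    {"dx":0,"dy":0,"dz":0,"roll":0.018},
    {"dx":0,"dy":0,"dz":0,"roll":0.018},
    {"dx":0,"dy":0,"dz":0,"roll":0},
    {"dx":0,"dy":0,"dz":0,"roll":0},
    {"dx":0,"dy":0,"dz":0,"roll":0},
    {"dx":0,"dy":0,"dz":0,"roll":0},
  ],
)

```text
time: 22.77
ee_pos: [0.5113, -0.0105, 0.1015]
ee_rot: [0.0, 0.031, 1.0, 0.0]
force: [4.0, 1.8, -0.1]
opening: 0.0139
finger_force: 30.0
```

```bash
python3 -c "
from h import *
avg(3);st()"
```

```text
tau6 [0.025 0.021 0.026] Mz [0.075 0.056 0.046]
F,M,tau6,p [4.423, 1.165, -0.136, 0.216, -0.945, 0.059, 0.024, 511.298, -10.461, 101.478] sd [0.286, 0.374, 0.012, 0.002]
22.87 p [511.3, -10.5, 101.5] yaw 176.4 F [4.5, 0.73, 0.31] M [0.23, -1.006, 0.046] op 0.0138 ff 30.0 q6 -1.58
```

>>> arm_command(
  series=[
    {"dx":0,"dy":0,"dz":0,"roll":0.016},
    {"dx":0,"dy":0,"dz":0,"roll":0.016},
    {"dx":0,"dy":0,"dz":0,"roll":0},
    {"dx":0,"dy":0,"dz":0,"roll":0},
    {"dx":0,"dy":0,"dz":0,"roll":0},
    {"dx":0,"dy":0,"dz":0,"roll":0},
  ],
)

```text
time: 23.37
ee_pos: [0.5113, -0.0104, 0.1015]
ee_rot: [0.0, 0.081, 0.997, 0.0]
force: [4.6, 2.0, -0.3]
opening: 0.0135
finger_force: 30.0
```

```bash
python3 -c "
from h import *
avg(10);st()"
```

```text
tau6 [0.088 0.091 0.092 0.092 0.092 0.092 0.092 0.092 0.092 0.092] Mz [0.078 0.114 0.109 0.054 0.076 0.147 0.177 0.098 0.072 0.08 ]
F,M,tau6,p [4.943, 1.446, 0.032, 0.347, -1.052, 0.1, 0.092, 511.281, -10.443, 101.454] sd [0.617, 0.349, 0.036, 0.001]
23.82 p [511.3, -10.4, 101.4] yaw 170.7 F [5.6, 1.69, 0.35] M [0.39, -1.06, 0.08] op 0.0135 ff 30.0 q6 -1.48
```

>>> arm_command(
  series=[
    {"dx":0,"dy":0,"dz":0,"roll":0},
    {"dx":0,"dy":0,"dz":0,"roll":0},
    {"dx":0,"dy":0,"dz":0,"roll":0},
    {"dx":0,"dy":0,"dz":-0.25,"roll":0},
    {"dx":0,"dy":0,"dz":-0.25,"roll":0},
  ],
  grip=-0.1,
)

```text
time: 24.23
ee_pos: [0.51, -0.0105, 0.1605]
ee_rot: [-0.002, 0.082, 0.997, -0.0]
force: [1.3, 0.1, 0.8]
opening: 0.0402
finger_force: 0.0
```

```bash
python3 -c "
from h import *
st()
plan((.5189,.0935),.16,134.5,6,start=(.5108,-.0104,.16,170.7))"
```

```text
24.23 p [510.0, -10.5, 160.5] yaw 170.6 F [1.26, 0.08, 0.77] M [0.025, -0.178, 0.024] op 0.0402 ff 0.0 q6 -1.48
{"dx":0.012,"dy":0.144,"dz":-0.000,"roll":0.0335},
{"dx":0.027,"dy":0.142,"dz":-0.000,"roll":0.0335},
{"dx":0.042,"dy":0.138,"dz":-0.000,"roll":0.0335},
{"dx":0.056,"dy":0.133,"dz":-0.000,"roll":0.0335},
{"dx":0.070,"dy":0.127,"dz":-0.000,"roll":0.0335},
{"dx":0.083,"dy":0.119,"dz":-0.000,"roll":0.0335},
```

>>> arm_command(
  series=[
    {"dx":0.012,"dy":0.144,"dz":0,"roll":0.0335},
    {"dx":0.027,"dy":0.142,"dz":0,"roll":0.0335},
    {"dx":0.042,"dy":0.138,"dz":0,"roll":0.0335},
    {"dx":0.056,"dy":0.133,"dz":0,"roll":0.0335},
    {"dx":0.07,"dy":0.127,"dz":0,"roll":0.0335},
    {"dx":0.083,"dy":0.119,"dz":0,"roll":0.0335},
    {"dx":0,"dy":0,"dz":0,"roll":0},
    {"dx":0,"dy":0,"dz":0,"roll":0},
    {"dx":0,"dy":0,"dz":0,"roll":0},
  ],
)

```text
time: 24.98
ee_pos: [0.5195, 0.0928, 0.1613]
ee_rot: [-0.0, 0.386, 0.922, -0.0]
force: [0.1, -0.8, 0.0]
opening: 0.0415
finger_force: 0.0
```

Run:
```python
from h import *
c=capture("wrist"); st()
for r in reds(c,.123,200): print(r)
```

```text
25.03 p [519.6, 92.6, 161.3] yaw 134.5 F [-0.98, -0.82, 0.65] M [-0.033, -0.163, 0.004] op 0.042 ff 0.0 q6 -0.65
(np.int32(1643), [319.0, 261.0], [0.5182, 0.0954], np.float64(-46.7), [13, 54])
```

>>> arm_command(
  series=[
    {"dx":0.009,"dy":0.001,"dz":0.167,"roll":0.006},
    {"dx":0,"dy":0,"dz":0.167,"roll":0},
    {"dx":0,"dy":0,"dz":0.167,"roll":0},
    {"dx":0,"dy":0,"dz":0,"roll":0},
    {"dx":0,"dy":0,"dz":0,"roll":0},
  ],
)

```text
time: 25.45
ee_pos: [0.5186, 0.0934, 0.101]
ee_rot: [-0.001, 0.396, 0.918, -0.0]
force: [-0.2, 0.1, 0.7]
opening: 0.0416
finger_force: 0.0
```

>>> arm_command(
  series=[
    {"dx":0,"dy":0,"dz":0,"roll":0},
    {"dx":0,"dy":0,"dz":0,"roll":0},
    {"dx":0,"dy":0,"dz":0,"roll":0},
    {"dx":0,"dy":0,"dz":0,"roll":0},
    {"dx":0,"dy":0,"dz":0,"roll":0},
    {"dx":0,"dy":0,"dz":0,"roll":0},
  ],
  grip=-1,
)

```text
time: 25.95
ee_pos: [0.5189, 0.0939, 0.1015]
ee_rot: [0.0, 0.396, 0.918, -0.0]
force: [-2.6, -4.0, 1.1]
opening: 0.0137
finger_force: 30.0
```

```bash
python3 -c "
from h import *
avg(3);st()"
```

```text
tau6 [ 0. -0. -0.] Mz [-0.089  0.025  0.034]
F,M,tau6,p [-2.157, -3.588, 0.921, -0.636, 0.226, -0.01, -0.0, 518.854, 93.892, 101.363] sd [0.337, 0.726, 0.056, 0.0]
26.05 p [518.8, 93.9, 101.3] yaw 133.3 F [-2.05, -3.03, 1.7] M [-0.694, 0.258, 0.034] op 0.0137 ff 30.0 q6 -0.62
```

>>> arm_command(
  series=[
    {"dx":0,"dy":0,"dz":0,"roll":0.018},
    {"dx":0,"dy":0,"dz":0,"roll":0.018},
    {"dx":0,"dy":0,"dz":0,"roll":0.018},
    {"dx":0,"dy":0,"dz":0,"roll":0.018},
    {"dx":0,"dy":0,"dz":0,"roll":0.018},
    {"dx":0,"dy":0,"dz":0,"roll":0.018},
    {"dx":0,"dy":0,"dz":0,"roll":0.018},
    {"dx":0,"dy":0,"dz":0,"roll":0.018},
    {"dx":0,"dy":0,"dz":0,"roll":0},
    {"dx":0,"dy":0,"dz":0,"roll":0},
    {"dx":0,"dy":0,"dz":0,"roll":0},
    {"dx":0,"dy":0,"dz":0,"roll":0},
  ],
)

```text
time: 27.05
ee_pos: [0.519, 0.094, 0.1013]
ee_rot: [0.0, 0.592, 0.806, -0.0]
force: [-1.2, -5.7, 1.0]
opening: 0.0138
finger_force: 30.0
```

```bash
python3 -c "
from h import *
avg(6);st()"
```

```text
tau6 [0.103 0.108 0.154 0.17  0.175 0.176] Mz [0.192 0.177 0.168 0.146 0.156 0.149]
F,M,tau6,p [-1.283, -5.048, 0.156, -0.931, -0.014, 0.165, 0.148, 519.012, 93.998, 101.285] sd [0.335, 0.701, 0.016, 0.031]
27.3 p [519.0, 94.0, 101.3] yaw 107.5 F [-0.67, -5.76, 0.78] M [-0.948, 0.018, 0.149] op 0.0141 ff 30.0 q6 -0.17
```

>>> arm_command(
  series=[
    {"dx":0,"dy":0,"dz":0,"roll":0.019},
    {"dx":0,"dy":0,"dz":0,"roll":0.019},
    {"dx":0,"dy":0,"dz":0,"roll":0.019},
    {"dx":0,"dy":0,"dz":0,"roll":0.019},
    {"dx":0,"dy":0,"dz":0,"roll":0.019},
    {"dx":0,"dy":0,"dz":0,"roll":0},
    {"dx":0,"dy":0,"dz":0,"roll":0},
    {"dx":0,"dy":0,"dz":0,"roll":0},
    {"dx":0,"dy":0,"dz":0,"roll":0},
    {"dx":0,"dy":0,"dz":0,"roll":0},
  ],
)

```text
time: 28.13
ee_pos: [0.5191, 0.094, 0.1014]
ee_rot: [0.0, 0.705, 0.709, 0.0]
force: [0.9, -5.3, -0.1]
opening: 0.0135
finger_force: 30.1
```

```bash
python3 -c "
from h import *
avg(6);st()"
```

```text
tau6 [0.271 0.27  0.27  0.27  0.27  0.27 ] Mz [0.29  0.238 0.263 0.25  0.278 0.299]
F,M,tau6,p [-0.178, -5.134, -0.011, -0.991, -0.181, 0.269, 0.27, 519.141, 93.996, 101.35] sd [0.52, 0.525, 0.021, 0.0]
28.38 p [519.1, 94.0, 101.3] yaw 90.4 F [-0.66, -5.31, -0.47] M [-0.982, -0.171, 0.299] op 0.0137 ff 30.1 q6 0.12
```

>>> arm_command(
  series=[
    {"dx":0,"dy":0,"dz":0,"roll":0.015},
    {"dx":0,"dy":0,"dz":0,"roll":0.015},
    {"dx":0,"dy":0,"dz":0,"roll":0},
    {"dx":0,"dy":0,"dz":0,"roll":0},
    {"dx":0,"dy":0,"dz":0,"roll":0},
    {"dx":0,"dy":0,"dz":0,"roll":0},
    {"dx":0,"dy":0,"dz":0,"roll":0},
  ],
)

```text
time: 28.97
ee_pos: [0.5192, 0.094, 0.1014]
ee_rot: [0.0, 0.738, 0.675, 0.0]
force: [0.2, -5.1, 0.2]
opening: 0.0139
finger_force: 30.1
```

```bash
python3 -c "
from h import *
avg(3);st()
plan((.6154,-.0175),.16,124.8,6,start=(.5188,.0939,.16,85.0))"
```

```text
tau6 [0.32 0.32 0.32] Mz [0.303 0.314 0.355]
F,M,tau6,p [0.143, -5.123, 0.198, -1.046, -0.239, 0.324, 0.32, 519.171, 93.994, 101.373] sd [0.06, 0.206, 0.022, 0.0]
29.07 p [519.2, 94.0, 101.4] yaw 85.0 F [0.12, -5.08, -0.06] M [-1.049, -0.231, 0.355] op 0.0135 ff 30.1 q6 0.22
{"dx":-0.142,"dy":0.147,"dz":-0.000,"roll":-0.0369},
{"dx":-0.158,"dy":0.130,"dz":-0.000,"roll":-0.0369},
{"dx":-0.172,"dy":0.111,"dz":-0.000,"roll":-0.0369},
{"dx":-0.184,"dy":0.090,"dz":-0.000,"roll":-0.0369},
{"dx":-0.193,"dy":0.068,"dz":-0.000,"roll":-0.0369},
{"dx":-0.200,"dy":0.045,"dz":-0.000,"roll":-0.0369},
```

>>> arm_command(
  series=[
    {"dx":0,"dy":0,"dz":0,"roll":0},
    {"dx":0,"dy":0,"dz":0,"roll":0},
    {"dx":0,"dy":0,"dz":0,"roll":0},
    {"dx":0,"dy":0,"dz":-0.25,"roll":0},
    {"dx":0,"dy":0,"dz":-0.25,"roll":0},
  ],
  grip=-0.1,
)

```text
time: 29.48
ee_pos: [0.5181, 0.0943, 0.1606]
ee_rot: [-0.001, 0.738, 0.675, -0.001]
force: [0.9, -0.1, 1.2]
opening: 0.0404
finger_force: 0.0
```

>>> arm_command(
  series=[
    {"dx":-0.142,"dy":0.147,"dz":0,"roll":-0.037},
    {"dx":-0.158,"dy":0.13,"dz":0,"roll":-0.037},
    {"dx":-0.172,"dy":0.111,"dz":0,"roll":-0.037},
    {"dx":-0.184,"dy":0.09,"dz":0,"roll":-0.037},
    {"dx":-0.193,"dy":0.068,"dz":0,"roll":-0.037},
    {"dx":-0.2,"dy":0.045,"dz":0,"roll":-0.037},
    {"dx":0,"dy":0,"dz":0,"roll":0},
    {"dx":0,"dy":0,"dz":0,"roll":0},
    {"dx":0,"dy":0,"dz":0,"roll":0},
  ],
)

```text
time: 30.23
ee_pos: [0.6153, -0.0168, 0.1611]
ee_rot: [-0.0, 0.464, 0.886, 0.0]
force: [0.2, 0.6, -0.1]
opening: 0.0415
finger_force: 0.0
```

Run:
```python
from h import *
c=capture("wrist"); st()
for r in reds(c,.123,200): print(r)
```

```text
30.28 p [615.2, -16.5, 161.3] yaw 124.8 F [0.47, -0.12, 0.62] M [-0.046, -0.166, -0.008] op 0.0419 ff 0.0 q6 -0.68
(np.int32(1818), [282.0, 29.0], [0.5225, 0.0837], np.float64(-80.1), [16, 33])
(np.int32(2581), [431.0, 132.0], [0.622, 0.088], np.float64(-83.2), [17, 53])
(np.int32(2505), [182.0, 161.0], [0.5117, -0.0084], np.float64(-2.9), [17, 54])
(np.int32(1644), [319.0, 264.0], [0.615, -0.0157], np.float64(-54.4), [13, 55])
```

>>> arm_command(
  series=[
    {"dx":-0.007,"dy":-0.003,"dz":0.167,"roll":-0.004},
    {"dx":0,"dy":0,"dz":0.167,"roll":0},
    {"dx":0,"dy":0,"dz":0.167,"roll":0},
    {"dx":0,"dy":0,"dz":0,"roll":0},
    {"dx":0,"dy":0,"dz":0,"roll":0},
  ],
)

```text
time: 30.7
ee_pos: [0.6151, -0.0173, 0.101]
ee_rot: [-0.001, 0.457, 0.889, -0.0]
force: [0.4, -0.7, 1.7]
opening: 0.0418
finger_force: 0.0
```

>>> arm_command(
  series=[
    {"dx":0,"dy":0,"dz":0,"roll":0},
    {"dx":0,"dy":0,"dz":0,"roll":0},
    {"dx":0,"dy":0,"dz":0,"roll":0},
    {"dx":0,"dy":0,"dz":0,"roll":0},
    {"dx":0,"dy":0,"dz":0,"roll":0},
    {"dx":0,"dy":0,"dz":0,"roll":0},
  ],
  grip=-1,
)

```text
time: 31.2
ee_pos: [0.6159, -0.0181, 0.1015]
ee_rot: [0.0, 0.457, 0.889, 0.0]
force: [1.0, -0.3, 0.2]
opening: 0.0143
finger_force: 30.0
```

>>> arm_command(
  series=[
    {"dx":0,"dy":0,"dz":0,"roll":0.019},
    {"dx":0,"dy":0,"dz":0,"roll":0.019},
    {"dx":0,"dy":0,"dz":0,"roll":0.019},
    {"dx":0,"dy":0,"dz":0,"roll":0.019},
    {"dx":0,"dy":0,"dz":0,"roll":0.019},
    {"dx":0,"dy":0,"dz":0,"roll":0.019},
    {"dx":0,"dy":0,"dz":0,"roll":0.019},
    {"dx":0,"dy":0,"dz":0,"roll":0.019},
    {"dx":0,"dy":0,"dz":0,"roll":0},
    {"dx":0,"dy":0,"dz":0,"roll":0},
    {"dx":0,"dy":0,"dz":0,"roll":0},
    {"dx":0,"dy":0,"dz":0,"roll":0},
  ],
)

```text
time: 32.2
ee_pos: [0.6157, -0.0182, 0.1011]
ee_rot: [0.0, 0.654, 0.756, -0.0]
force: [-1.8, -2.8, 0.4]
opening: 0.0137
finger_force: 30.0
```

```bash
python3 -c "
from h import *
avg(6);st()"
```

```text
tau6 [0.17  0.165 0.169 0.176 0.183 0.188] Mz [0.173 0.193 0.229 0.247 0.163 0.13 ]
F,M,tau6,p [-1.975, -2.818, 0.268, -0.478, 0.137, 0.189, 0.175, 615.71, -18.179, 101.15] sd [0.446, 0.533, 0.039, 0.008]
32.45 p [615.7, -18.2, 101.1] yaw 98.2 F [-1.74, -2.54, 0.25] M [-0.541, 0.201, 0.13] op 0.014 ff 30.0 q6 -0.21
```

>>> arm_command(
  series=[
    {"dx":0,"dy":0,"dz":0,"roll":0.02},
    {"dx":0,"dy":0,"dz":0,"roll":0.02},
    {"dx":0,"dy":0,"dz":0,"roll":0.02},
    {"dx":0,"dy":0,"dz":0,"roll":0.02},
    {"dx":0,"dy":0,"dz":0,"roll":0},
    {"dx":0,"dy":0,"dz":0,"roll":0},
    {"dx":0,"dy":0,"dz":0,"roll":0},
    {"dx":0,"dy":0,"dz":0,"roll":0},
    {"dx":0,"dy":0,"dz":0,"roll":0},
    {"dx":0,"dy":0,"dz":0,"roll":0},
  ],
)

```text
time: 33.28
ee_pos: [0.6156, -0.0181, 0.1011]
ee_rot: [-0.0, 0.744, 0.668, -0.0]
force: [-3.8, -3.3, -0.5]
opening: 0.0135
finger_force: 30.1
```

```bash
python3 -c "
from h import *
avg(6);st()"
```

```text
tau6 [0.25  0.269 0.274 0.276 0.276 0.276] Mz [0.326 0.297 0.303 0.312 0.24  0.324]
F,M,tau6,p [-3.697, -3.297, 0.122, -0.708, 0.606, 0.3, 0.27, 615.641, -18.126, 101.108] sd [0.526, 0.43, 0.029, 0.009]
33.53 p [615.6, -18.1, 101.1] yaw 83.9 F [-3.46, -3.31, 0.51] M [-0.686, 0.601, 0.324] op 0.0136 ff 30.1 q6 0.04
```

>>> arm_command(
  series=[
    {"dx":0,"dy":0,"dz":0,"roll":0.01},
    {"dx":0,"dy":0,"dz":0,"roll":0},
    {"dx":0,"dy":0,"dz":0,"roll":0},
    {"dx":0,"dy":0,"dz":0,"roll":0},
    {"dx":0,"dy":0,"dz":0,"roll":0},
    {"dx":0,"dy":0,"dz":0,"roll":0},
  ],
)

```text
time: 34.03
ee_pos: [0.6156, -0.0181, 0.1011]
ee_rot: [-0.0, 0.754, 0.656, -0.0]
force: [-3.9, -3.6, -0.5]
opening: 0.0138
finger_force: 30.1
```

```bash
python3 -c "
from h import *
avg(3);st()
plan((.6230,.0861),.16,97.2,5,start=(.6152,-.0178,.16,82.1))"
```

```text
tau6 [0.305 0.305 0.305] Mz [0.317 0.307 0.28 ]
F,M,tau6,p [-3.932, -3.491, -0.176, -0.665, 0.598, 0.301, 0.305, 615.631, -18.137, 101.099] sd [0.301, 0.481, 0.015, 0.0]
34.13 p [615.6, -18.1, 101.1] yaw 82.1 F [-4.3, -3.51, 0.5] M [-0.659, 0.609, 0.28] op 0.0138 ff 30.1 q6 0.07
{"dx":0.173,"dy":-0.011,"dz":-0.000,"roll":-0.0168},
{"dx":0.174,"dy":-0.002,"dz":-0.000,"roll":-0.0168},
{"dx":0.173,"dy":0.007,"dz":-0.000,"roll":-0.0168},
{"dx":0.173,"dy":0.017,"dz":-0.000,"roll":-0.0168},
{"dx":0.172,"dy":0.026,"dz":-0.000,"roll":-0.0168},
```

>>> arm_command(
  series=[
    {"dx":0,"dy":0,"dz":0,"roll":0},
    {"dx":0,"dy":0,"dz":0,"roll":0},
    {"dx":0,"dy":0,"dz":0,"roll":0},
    {"dx":0,"dy":0,"dz":-0.25,"roll":0},
    {"dx":0,"dy":0,"dz":-0.25,"roll":0},
  ],
  grip=-0.1,
)

```text
time: 34.55
ee_pos: [0.6151, -0.0178, 0.1604]
ee_rot: [-0.001, 0.755, 0.656, -0.001]
force: [0.8, -0.2, 0.1]
opening: 0.0403
finger_force: 0.0
```

0.305 on c. Next is b.

>>> arm_command(
  series=[
    {"dx":0.173,"dy":-0.011,"dz":0,"roll":-0.017},
    {"dx":0.174,"dy":-0.002,"dz":0,"roll":-0.017},
    {"dx":0.173,"dy":0.007,"dz":0,"roll":-0.017},
    {"dx":0.173,"dy":0.017,"dz":0,"roll":-0.017},
    {"dx":0.172,"dy":0.026,"dz":0,"roll":-0.017},
    {"dx":0,"dy":0,"dz":0,"roll":0},
    {"dx":0,"dy":0,"dz":0,"roll":0},
    {"dx":0,"dy":0,"dz":0,"roll":0},
  ],
)

```text
time: 35.22
ee_pos: [0.6237, 0.0857, 0.1612]
ee_rot: [0.0, 0.661, 0.751, 0.0]
force: [0.6, 0.5, -0.7]
opening: 0.0421
finger_force: 0.0
```

Run:
```python
from h import *
c=capture("wrist"); st()
for r in reds(c,.123,200): print(r)
```

```text
35.27 p [623.6, 85.3, 161.2] yaw 97.2 F [-0.5, 0.06, -0.35] M [-0.037, -0.153, -0.006] op 0.0418 ff 0.0 q6 -0.03
(np.int32(2457), [158.0, 231.0], [0.5205, 0.0962], np.float64(-77.7), [20, 53])
(np.int32(1671), [318.0, 261.0], [0.6226, 0.0887], np.float64(-82.3), [13, 54])
(np.int32(782), [290.0, 393.0], [0.6155, -0.0137], np.float64(-78.9), [15, 33])
```

>>> arm_command(
  series=[
    {"dx":0.007,"dy":-0.004,"dz":0.167,"roll":-0.002},
    {"dx":0,"dy":0,"dz":0.167,"roll":0},
    {"dx":0,"dy":0,"dz":0.167,"roll":0},
    {"dx":0,"dy":0,"dz":0,"roll":0},
    {"dx":0,"dy":0,"dz":0,"roll":0},
  ],
)

```text
time: 35.68
ee_pos: [0.6227, 0.0859, 0.1007]
ee_rot: [-0.001, 0.659, 0.752, -0.001]
force: [0.9, 0.8, 0.2]
opening: 0.0419
finger_force: 0.0
```

>>> arm_command(
  series=[
    {"dx":0,"dy":0,"dz":0,"roll":0},
    {"dx":0,"dy":0,"dz":0,"roll":0},
    {"dx":0,"dy":0,"dz":0,"roll":0},
    {"dx":0,"dy":0,"dz":0,"roll":0},
    {"dx":0,"dy":0,"dz":0,"roll":0},
    {"dx":0,"dy":0,"dz":0,"roll":0},
  ],
  grip=-1,
)

```text
time: 36.18
ee_pos: [0.6229, 0.0866, 0.1013]
ee_rot: [-0.0, 0.658, 0.753, -0.0]
force: [-2.1, -0.6, 0.0]
opening: 0.0139
finger_force: 30.0
```

>>> arm_command(
  series=[
    {"dx":0,"dy":0,"dz":0,"roll":0.019},
    {"dx":0,"dy":0,"dz":0,"roll":0.019},
    {"dx":0,"dy":0,"dz":0,"roll":0.019},
    {"dx":0,"dy":0,"dz":0,"roll":0.019},
    {"dx":0,"dy":0,"dz":0,"roll":0.019},
    {"dx":0,"dy":0,"dz":0,"roll":0.019},
    {"dx":0,"dy":0,"dz":0,"roll":0.019},
    {"dx":0,"dy":0,"dz":0,"roll":0.019},
    {"dx":0,"dy":0,"dz":0,"roll":0},
    {"dx":0,"dy":0,"dz":0,"roll":0},
    {"dx":0,"dy":0,"dz":0,"roll":0},
    {"dx":0,"dy":0,"dz":0,"roll":0},
  ],
)

```text
time: 37.18
ee_pos: [0.6231, 0.0865, 0.1011]
ee_rot: [0.0, 0.817, 0.576, 0.0]
force: [-0.4, -0.9, -0.2]
opening: 0.0139
finger_force: 30.0
```

```bash
python3 -c "
from h import *
avg(6);st()"
```

```text
tau6 [0.179 0.173 0.177 0.185 0.191 0.197] Mz [0.262 0.187 0.197 0.194 0.25  0.255]
F,M,tau6,p [-0.439, -1.775, 0.374, -0.369, -0.076, 0.224, 0.184, 623.043, 86.552, 101.069] sd [0.466, 0.677, 0.032, 0.008]
37.43 p [623.0, 86.6, 101.0] yaw 70.3 F [0.32, -2.11, 1.16] M [-0.354, -0.075, 0.255] op 0.0133 ff 30.0 q6 0.44
```

>>> arm_command(
  series=[
    {"dx":0,"dy":0,"dz":0,"roll":0.016},
    {"dx":0,"dy":0,"dz":0,"roll":0.016},
    {"dx":0,"dy":0,"dz":0,"roll":0.016},
    {"dx":0,"dy":0,"dz":0,"roll":0.016},
    {"dx":0,"dy":0,"dz":0,"roll":0},
    {"dx":0,"dy":0,"dz":0,"roll":0},
    {"dx":0,"dy":0,"dz":0,"roll":0},
    {"dx":0,"dy":0,"dz":0,"roll":0},
    {"dx":0,"dy":0,"dz":0,"roll":0},
    {"dx":0,"dy":0,"dz":0,"roll":0},
  ],
)

```text
time: 38.27
ee_pos: [0.6231, 0.0865, 0.1011]
ee_rot: [0.0, 0.871, 0.491, 0.0]
force: [1.4, -2.9, 0.5]
opening: 0.0138
finger_force: 30.1
```

```bash
python3 -c "
from h import *
avg(6);st()"
```

```text
tau6 [0.243 0.248 0.253 0.256 0.259 0.261] Mz [0.262 0.292 0.325 0.285 0.232 0.241]
F,M,tau6,p [1.097, -3.444, 0.109, -0.677, -0.331, 0.273, 0.253, 623.073, 86.531, 101.08] sd [0.52, 0.55, 0.032, 0.006]
38.52 p [623.1, 86.5, 101.1] yaw 58.8 F [0.1, -4.25, 0.38] M [-0.72, -0.328, 0.241] op 0.0141 ff 30.1 q6 0.64
```

>>> arm_command(
  series=[
    {"dx":0,"dy":0,"dz":0,"roll":0.012},
    {"dx":0,"dy":0,"dz":0,"roll":0.012},
    {"dx":0,"dy":0,"dz":0,"roll":0},
    {"dx":0,"dy":0,"dz":0,"roll":0},
    {"dx":0,"dy":0,"dz":0,"roll":0},
    {"dx":0,"dy":0,"dz":0,"roll":0},
    {"dx":0,"dy":0,"dz":0,"roll":0},
  ],
)

```text
time: 39.1
ee_pos: [0.6231, 0.0865, 0.1011]
ee_rot: [0.0, 0.889, 0.458, 0.0]
force: [2.2, -4.4, -0.5]
opening: 0.0139
finger_force: 30.1
```

```bash
python3 -c "
from h import *
avg(3);st()
plan((.5113,-.0105),.16,-3.5,9,start=(.6225,.0866,.16,54.5))"
```

```text
tau6 [0.272 0.276 0.28 ] Mz [0.242 0.252 0.284]
F,M,tau6,p [1.992, -4.175, -0.222, -0.882, -0.53, 0.259, 0.276, 623.072, 86.558, 101.066] sd [0.425, 0.217, 0.018, 0.003]
39.2 p [623.1, 86.6, 101.1] yaw 54.5 F [1.4, -4.69, 0.0] M [-0.886, -0.496, 0.284] op 0.0137 ff 30.1 q6 0.72
{"dx":-0.133,"dy":-0.032,"dz":-0.000,"roll":0.0358},
{"dx":-0.136,"dy":-0.016,"dz":-0.000,"roll":0.0358},
{"dx":-0.137,"dy":-0.001,"dz":-0.000,"roll":0.0358},
{"dx":-0.136,"dy":0.014,"dz":-0.000,"roll":0.0358},
{"dx":-0.134,"dy":0.029,"dz":-0.000,"roll":0.0358},
{"dx":-0.129,"dy":0.044,"dz":-0.000,"roll":0.0358},
{"dx":-0.124,"dy":0.058,"dz":-0.000,"roll":0.0358},
{"dx":-0.116,"dy":0.072,"dz":-0.000,"roll":0.0358},
{"dx":-0.107,"dy":0.084,"dz":-0.000,"roll":0.0358},
```

>>> arm_command(
  series=[
    {"dx":0,"dy":0,"dz":0,"roll":0},
    {"dx":0,"dy":0,"dz":0,"roll":0},
    {"dx":0,"dy":0,"dz":0,"roll":0},
    {"dx":0,"dy":0,"dz":-0.25,"roll":0},
    {"dx":0,"dy":0,"dz":-0.25,"roll":0},
  ],
  grip=-0.1,
)

```text
time: 39.62
ee_pos: [0.6219, 0.0868, 0.1599]
ee_rot: [-0.001, 0.889, 0.458, -0.002]
force: [0.3, 0.8, -0.2]
opening: 0.0403
finger_force: 0.0
```

>>> arm_command(
  series=[
    {"dx":-0.133,"dy":-0.032,"dz":0,"roll":0.0358},
    {"dx":-0.136,"dy":-0.016,"dz":0,"roll":0.0358},
    {"dx":-0.137,"dy":-0.001,"dz":0,"roll":0.0358},
    {"dx":-0.136,"dy":0.014,"dz":0,"roll":0.0358},
    {"dx":-0.134,"dy":0.029,"dz":0,"roll":0.0358},
    {"dx":-0.129,"dy":0.044,"dz":0,"roll":0.0358},
    {"dx":-0.124,"dy":0.058,"dz":0,"roll":0.0358},
    {"dx":-0.116,"dy":0.072,"dz":0,"roll":0.0358},
    {"dx":-0.107,"dy":0.084,"dz":0,"roll":0.0358},
    {"dx":0,"dy":0,"dz":0,"roll":0},
    {"dx":0,"dy":0,"dz":0,"roll":0},
    {"dx":0,"dy":0,"dz":0,"roll":0},
  ],
)

```text
time: 40.62
ee_pos: [0.512, -0.01, 0.1611]
ee_rot: [-0.0, 1.0, -0.029, 0.0]
force: [-0.4, -0.3, 0.9]
opening: 0.0418
finger_force: 0.0
```

Run:
```python
from h import *
c=capture("wrist"); st()
for r in reds(c,.123,200): print(r)
```

```text
40.67 p [512.1, -9.9, 161.1] yaw -3.4 F [0.14, 0.7, 0.59] M [0.027, 0.069, -0.016] op 0.0422 ff 0.0 q6 1.56
(np.int32(2571), [138.0, 88.0], [0.6228, 0.0868], np.float64(71.9), [57, 14])
(np.int32(2534), [323.0, 91.0], [0.6155, -0.0168], np.float64(-79.4), [15, 52])
(np.int32(1623), [320.0, 263.0], [0.5132, -0.0093], np.float64(-4.0), [13, 54])
(np.int32(1924), [161.0, 262.0], [0.5201, 0.0931], np.float64(-75.4), [16, 58])
```

>>> arm_command(
  series=[
    {"dx":-0.006,"dy":0.005,"dz":0.167,"roll":0.003},
    {"dx":0,"dy":0,"dz":0.167,"roll":0},
    {"dx":0,"dy":0,"dz":0.167,"roll":0},
    {"dx":0,"dy":0,"dz":0,"roll":0},
    {"dx":0,"dy":0,"dz":0,"roll":0},
  ],
)

```text
time: 41.08
ee_pos: [0.5108, -0.0105, 0.1005]
ee_rot: [-0.0, 0.999, -0.035, -0.001]
force: [0.8, 0.1, 0.4]
opening: 0.0418
finger_force: 0.0
```

>>> arm_command(
  series=[
    {"dx":0,"dy":0,"dz":0,"roll":0},
    {"dx":0,"dy":0,"dz":0,"roll":0},
    {"dx":0,"dy":0,"dz":0,"roll":0},
    {"dx":0,"dy":0,"dz":0,"roll":0},
    {"dx":0,"dy":0,"dz":0,"roll":0},
    {"dx":0,"dy":0,"dz":0,"roll":0},
  ],
  grip=-1,
)

```text
time: 41.58
ee_pos: [0.5111, -0.0107, 0.1013]
ee_rot: [-0.0, 0.999, -0.035, 0.0]
force: [1.0, 3.0, 0.8]
opening: 0.0139
finger_force: 30.0
```

>>> arm_command(
  series=[
    {"dx":0,"dy":0,"dz":0,"roll":0.019},
    {"dx":0,"dy":0,"dz":0,"roll":0.019},
    {"dx":0,"dy":0,"dz":0,"roll":0.019},
    {"dx":0,"dy":0,"dz":0,"roll":0.019},
    {"dx":0,"dy":0,"dz":0,"roll":0.019},
    {"dx":0,"dy":0,"dz":0,"roll":0.019},
    {"dx":0,"dy":0,"dz":0,"roll":0.019},
    {"dx":0,"dy":0,"dz":0,"roll":0.019},
    {"dx":0,"dy":0,"dz":0,"roll":0},
    {"dx":0,"dy":0,"dz":0,"roll":0},
    {"dx":0,"dy":0,"dz":0,"roll":0},
    {"dx":0,"dy":0,"dz":0,"roll":0},
  ],
)

```text
time: 42.58
ee_pos: [0.5111, -0.0105, 0.1011]
ee_rot: [-0.001, 0.963, -0.271, 0.0]
force: [1.4, 5.0, 0.1]
opening: 0.0137
finger_force: 30.0
```

```bash
python3 -c "
from h import *
avg(8);st()"
```

```text
tau6 [0.211 0.208 0.208 0.208 0.208 0.208 0.208 0.208] Mz [0.212 0.211 0.197 0.146 0.189 0.174 0.195 0.232]
F,M,tau6,p [1.853, 4.989, 0.213, 0.913, -0.33, 0.194, 0.208, 511.166, -10.468, 101.156] sd [0.46, 0.379, 0.024, 0.001]
42.93 p [511.2, -10.5, 101.2] yaw -31.4 F [2.31, 4.34, -0.09] M [0.894, -0.294, 0.232] op 0.0137 ff 30.0 q6 2.05
```

>>> arm_command(
  series=[
    {"dx":0,"dy":0,"dz":0,"roll":0.019},
    {"dx":0,"dy":0,"dz":0,"roll":0.019},
    {"dx":0,"dy":0,"dz":0,"roll":0.019},
    {"dx":0,"dy":0,"dz":0,"roll":0.019},
    {"dx":0,"dy":0,"dz":0,"roll":0},
    {"dx":0,"dy":0,"dz":0,"roll":0},
    {"dx":0,"dy":0,"dz":0,"roll":0},
    {"dx":0,"dy":0,"dz":0,"roll":0},
    {"dx":0,"dy":0,"dz":0,"roll":0},
    {"dx":0,"dy":0,"dz":0,"roll":0},
  ],
)

```text
time: 43.77
ee_pos: [0.5112, -0.0104, 0.1012]
ee_rot: [-0.001, 0.924, -0.383, 0.0]
force: [1.9, 5.5, 0.1]
opening: 0.0141
finger_force: 30.1
```

```bash
python3 -c "
from h import *
avg(8);st()"
```

```text
tau6 [0.266 0.266 0.266 0.266 0.266 0.266 0.266 0.266] Mz [0.24  0.285 0.277 0.22  0.273 0.276 0.293 0.284]
F,M,tau6,p [2.162, 5.578, 0.069, 1.093, -0.367, 0.268, 0.266, 511.199, -10.391, 101.168] sd [0.458, 0.51, 0.023, 0.0]
44.12 p [511.2, -10.4, 101.1] yaw -45.1 F [2.2, 5.32, -0.25] M [1.114, -0.358, 0.284] op 0.0136 ff 30.1 q6 2.29
```

>>> arm_command(
  series=[
    {"dx":0,"dy":0,"dz":0,"roll":0.016},
    {"dx":0,"dy":0,"dz":0,"roll":0.016},
    {"dx":0,"dy":0,"dz":0,"roll":0},
    {"dx":0,"dy":0,"dz":0,"roll":0},
    {"dx":0,"dy":0,"dz":0,"roll":0},
    {"dx":0,"dy":0,"dz":0,"roll":0},
    {"dx":0,"dy":0,"dz":0,"roll":0},
  ],
)

```text
time: 44.7
ee_pos: [0.5112, -0.0104, 0.1012]
ee_rot: [-0.001, 0.903, -0.429, 0.0]
force: [3.1, 6.0, -0.1]
opening: 0.0137
finger_force: 30.1
```

```bash
python3 -c "
from h import *
avg(5);st()"
```

```text
tau6 [0.321 0.32  0.32  0.32  0.32 ] Mz [0.298 0.304 0.313 0.3   0.316]
F,M,tau6,p [2.777, 6.166, 0.023, 1.167, -0.406, 0.306, 0.32, 511.241, -10.345, 101.179] sd [0.276, 0.579, 0.007, 0.0]
44.9 p [511.2, -10.3, 101.2] yaw -50.8 F [3.06, 6.1, 0.95] M [1.114, -0.442, 0.316] op 0.0141 ff 30.1 q6 2.39
```

About 0.31 on d. Now I'll release it and back off, then check the final view.

>>> arm_command(
  series=[
    {"dx":0,"dy":0,"dz":0,"roll":0},
    {"dx":0,"dy":0,"dz":0,"roll":0},
    {"dx":0,"dy":0,"dz":0,"roll":0},
    {"dx":0,"dy":0,"dz":-0.2,"roll":0},
    {"dx":0,"dy":0,"dz":-0.3,"roll":0},
    {"dx":0,"dy":0,"dz":-0.3,"roll":0},
    {"dx":0,"dy":0,"dz":-0.2,"roll":0},
    {"dx":0,"dy":0,"dz":0,"roll":0},
    {"dx":0,"dy":0,"dz":0,"roll":0},
    {"dx":0,"dy":0,"dz":0,"roll":0},
    {"dx":0,"dy":0,"dz":0,"roll":0},
  ],
  grip=-0.1,
)

```text
time: 45.82
ee_pos: [0.5105, -0.011, 0.2195]
ee_rot: [0.0, 0.903, -0.429, -0.001]
force: [0.8, 0.3, -0.3]
opening: 0.0417
finger_force: 0.0
```

Run:
```python
from h import *
st(); c=capture("scene"); cv2.imwrite("pics/end.png",c["image"])
for r in reds(c,.123,100): print(r)
```

```text
45.82 p [510.5, -11.0, 219.5] yaw -50.9 F [0.78, 0.31, -0.35] M [0.097, 0.007, 0.051] op 0.0417 ff 0.0 q6 2.39
(np.int32(387), [225.0, 11.0], [0.4339, -0.9875], np.float64(73.2), [138, 73])
(np.int32(165), [279.0, 4.0], [0.2524, -0.9565], np.float64(-26.3), [58, 69])
(np.int32(184), [333.0, 233.0], [0.5133, -0.0065], np.float64(-30.4), [22, 50])
(np.int32(154), [290.0, 246.0], [0.6164, -0.0145], np.float64(-81.8), [17, 58])
(np.int32(173), [351.0, 270.0], [0.5205, 0.0966], np.float64(-80.2), [18, 55])
(np.int32(141), [306.0, 285.0], [0.6239, 0.0897], np.float64(72.8), [57, 12])
```

View pics/end.png

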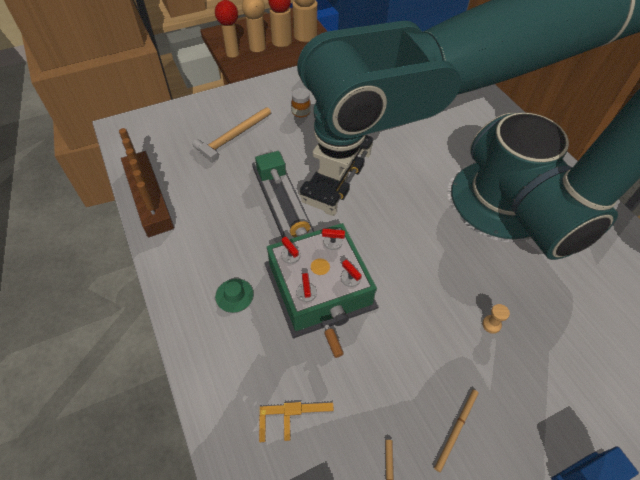

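The final view shows the gripper clear at about (340,190) and the four turned knobs at (333,233), (290,246), (351,270) and (306,285). The cover and the bystanders are where they were at the start.

```bash
python3 -c "
from workcell import *
print(finish_job())"
```

```text
the job is handed in; nothing more can be done
None
```

The cover is fastened and handed in: all four knobs went a, c, b, d in two passes, the second to about 0.27–0.32 N m, but knob a probably bore at only 0.06–0.1 N m in the first pass (the others about 0.1).

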